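# Load and start the resin curing station

## Robot

A 7-joint arm with a two-finger parallel gripper is mounted at the origin on the work surface. World frame = base frame: x ahead of the robot, y to its left, z up, the work surface at z = 0. Lengths are in m, angles in rad, forces in N, time in s.
With the tool pointing down it reaches from about 0.425 to 0.925 m from the base axis. Payload 6.8 kg.
Tool frame: the origin (TCP) lies at the very end of the fingers, on their centre line; the grasp point (between the pads) lies 19 mm behind it; z points along the fingers, y is the line along which they close (so a half turn about z gives the same grasp; the last joint's range is limited). The gripper opens to 85 mm and grips with 20 to 120 N. Pads are 22 mm wide; open, the fingers measure 114 mm over their backs; the gripper's body (76 mm by 85 mm) begins 54 mm behind the grasp point. The pads swing forward as they close: fully open they stand 13 mm farther back than shut.
Start: joints at [-1.335, 0.477, 0.022, 1.555, -0.011, 1.109, -0.083], TCP at [0.228, 0.636, 0.231] pointing down, gripper open.
Joint ranges: [-2.96, 2.96], [-0.34, 2.1], [-1.41, 1.46], [0.24, 2.44], [-1.37, 4.51], [0.17, 1.92], [-2.96, 2.96]. Speed limits (rad/s): [2.39, 2.39, 3.14, 3.14, 3.14, 3.14, 3.14].

## Interface

Orientations are given as a rotation vector (axis times angle).
In Python, from bench import r gives the robot as it stands.
- The arm moves only by the shell command python3 -m jog 'ROWS' [FORCE]. ROWS is JSON, a list of rows, each an object of numbers: "fingers": the finger opening in m, from 0 to 0.0854; "x", "y", "z": the shift along the tool's x, y, z in m; "rx", "ry", "rz": the turn, a rotation vector about the tool's x, y, z in degrees. In form: [{"fingers": .., "x": .., "y": .., "z": .., "rx": .., "ry": .., "rz": ..}, ...]. A call has 1 to 8 rows; each row shifts and turns the commanded pose from where the row before left it, along the tool's axes as they then stand; what a row does not reach is not made up. A row lasts 1/8 s, in which the tool goes at most 62.5 mm and 10.7 degrees, less where a joint would pass 70% of its speed; a pose out of reach is approached as far as the arm can. A call is refused whole if a number of a shift passes 0.0625 or a number of a turn 10.7, either way. A call with a gripper value outside its range is refused whole. The fingers move at their own pace and stop on an object; FORCE is the grip in N (left out, the last holds). Time passes only in rows, so rows that do not move let the fingers close. It gives the time, the measured TCP pose, the force, the opening and the grip force at its end, in the units of the state.
- r.get_obs(): the state, without advancing time (a new reading comes with each control period).
- r.grab_frame(name): name is "scene" or "top" or "wrist"; returns (picture, depth): 480x640x3 uint8, red, green, blue; 480x640 float32, m along the optical axis (not along the pixel's ray), 0 where there is no reading.
- r.get_calibration(name): a dict with "mtx" (3x3 intrinsics, pixels), "dist" ([k1, k2, p1, p2, k3] as OpenCV has them; the pictures are not rectified), "extrinsics" (4x4, takes a point from camera to world coordinates). Camera axes: x right, y down, z forward; pixel columns grow to the right and rows downward; lengths in m; the calibration is good to about 2 mm. A picture is of the moment at which its call begins: read the wrist's pose just before it. get_calibration takes no time and is no camera call; for the wrist camera it gives the pose at the moment of the call.
- r.hand_in(): hands the job in; it is judged then, once.
Trained networks look in the newest picture that a camera, given by its name, has taken for a name from the list of things; names that differ only in an ending like _2 or _b are one class to them, and where a whole thing is asked for, a point or a joint stands for the part that bears it (a point fixed in the world has none). Each returns a list of dicts, best first, with "score" (0 to 1); they miss things now and then, are a little off and sometimes report something else, mostly with a low value. They report only what shows in the picture. A call takes as long as a camera call. They do not tell look-alikes from the thing itself.
- r.search_frame(target, camera): "xyz" ([x, y, z] in m, in world coordinates, good to about 4 mm: the middle of the surface that is visible of it).
- r.landmark_of(target, camera): "xyz" ([x, y, z] in m, in world coordinates, good to about 4 mm: a listed point, or the origin of a listed thing).
The state is a dict: "clock": time; "joints": joint angles; "qvel": joint speeds; "tau": joint torques, N m; "tcp_pos": TCP position; "orientation": TCP orientation; "contact_force": force on the tool from outside, world axes, zero at the start; "moment": the same for the moment, N m; "grip_width": finger opening in m; "gripper_force": force on a finger pad.
Only numpy, scipy, OpenCV 4.12 (cv2) and the standard library are available. Lean on these libraries where they do the work, as an engineer would, in place of code of your own. Each camera call takes 0.05 s, during which the arm holds its last target. There are 200 camera calls.

## Task

The two curing tubes are closed with their lids, which may have been swapped. Open both, and drop every printed spacer ring on the bench into the curing tube of its own colour, so that the rings lie flat in one column in each tube. Then close each tube with the lid of its own colour, fully seated, and after that push the station's yellow start lever all the way over, away from the robot. Leave the other things on the bench where they are.

Things in the scene. Friction and masses are not known exactly. Their poses are not given: they have to be found in the camera images.
- ring_coral1: coral-red printed spacer ring, flat: outside diameter 60, hole 18, 16 thick, 50 g; lies flat on the bench. Origin at the centre of the ring (8 above what it lies on), z along its axis; both faces are alike. May be absent.
- ring_coral2: coral-red printed spacer ring, flat: outside diameter 60, hole 18, 16 thick, 50 g; lies flat on the bench. Origin at the centre of the ring (8 above what it lies on), z along its axis; both faces are alike. May be absent.
- ring_coral3: coral-red printed spacer ring, flat: outside diameter 60, hole 18, 16 thick, 50 g; lies flat on the bench. Origin at the centre of the ring (8 above what it lies on), z along its axis; both faces are alike. May be absent.
- ring_grey1: dark grey printed spacer ring, flat: outside diameter 60, hole 18, 16 thick, 50 g; lies flat on the bench. Origin at the centre of the ring (8 above what it lies on), z along its axis; both faces are alike. May be absent.
- ring_grey2: dark grey printed spacer ring, flat: outside diameter 60, hole 18, 16 thick, 50 g; lies flat on the bench. Origin at the centre of the ring (8 above what it lies on), z along its axis; both faces are alike. May be absent.
- ring_grey3: dark grey printed spacer ring, flat: outside diameter 60, hole 18, 16 thick, 50 g; lies flat on the bench. Origin at the centre of the ring (8 above what it lies on), z along its axis; both faces are alike. May be absent.
- tube_coral: clear upright curing tube with coral-red foot and coral-red rim, fixed on the station. Origin under its foot (12 above the bench), z up. 70 tall, floor 6 above its origin; bore 63 wide, flared over the top 14 mm to 75 at the mouth (83 over the rim). Holds up to three rings lying flat, one on another.
- tube_coral_mouth (a point): centre of the mouth of that coral-red tube, level with its rim, 82 above the bench
- lid_coral: coral-red lid, 120 g: bright steel plug 58 wide and 10 deep below, coral-red disc 84 wide and 8 thick, coral-red round grip knob on top 28 wide and 30 tall. Origin at the centre of the plug's underside, z up. At the start it sits loose on one of the two tubes, not always its own; on the bench it stands on the plug. Seated, the disc rests on the tube's rim and the origin is 60 above the tube's origin.
- tube_grey: clear upright curing tube with dark grey foot and dark grey rim, fixed on the station. Origin under its foot (12 above the bench), z up. 70 tall, floor 6 above its origin; bore 63 wide, flared over the top 14 mm to 75 at the mouth (83 over the rim). Holds up to three rings lying flat, one on another.
- tube_grey_mouth (a point): centre of the mouth of that dark grey tube, level with its rim, 82 above the bench
- lid_grey: dark grey lid, 120 g: bright steel plug 58 wide and 10 deep below, dark grey disc 84 wide and 8 thick, dark grey round grip knob on top 28 wide and 30 tall. Origin at the centre of the plug's underside, z up. At the start it sits loose on one of the two tubes, not always its own; on the bench it stands on the plug. Seated, the disc rests on the tube's rim and the origin is 60 above the tube's origin.
- station: grey curing station slab, 130 (x) by 340 (y) by 12, fixed. Origin under its centre. A tube stands 110 to each side of the centre along its y, the start lever at its centre.
- start (a joint): start lever in the middle of the station, rad: 0 leans 0.5 rad towards the robot (station -x), 0.5 upright, 1.0 the end stop, leaning away (on). Turns easily (about 1 N at the tip) and stays where it is left. Starts at 0 to 0.15.
- start_tip (a point): centre of the yellow 26 mm ball at the lever's tip, 65 from the pivot; the pivot is 34 above the bench at the station's centre; ball 91 above the bench when the lever is at 0 or 1
- jar: low amber jar, 52 wide, 50 tall; bystander, to be left alone. Origin under its centre
- scraper: scraper with wooden handle, 220 long, lying; bystander, to be left alone. Origin under its centre
- brush: brush, 180 long, lying; bystander, to be left alone. Origin under its centre
- cup: blue cup, 72 wide, 60 tall; bystander, to be left alone. Origin under its centre
Not all that is in view belongs to the job. Leave any green, purple or white look-alike of the ring_grey3 alone.

How it is judged:
On the way, in this order (a step that is already met when the one before it is completed fails the run):
1. every ring lies flat in the tube of its colour (horizontal distance between each of ring_coral1, ring_coral2, ring_coral3 and tube_coral below 0.006 m and z of each of ring_coral1, ring_coral2, ring_coral3 in the frame of tube_coral below 0.054 m and angle between the z axis of each of ring_coral1, ring_coral2, ring_coral3 and the z axis of tube_coral, either way round below 0.12 rad and horizontal distance between each of ring_grey1, ring_grey2, ring_grey3 and tube_grey below 0.006 m and z of each of ring_grey1, ring_grey2, ring_grey3 in the frame of tube_grey below 0.054 m and angle between the z axis of each of ring_grey1, ring_grey2, ring_grey3 and the z axis of tube_grey, either way round below 0.12 rad), for 0.2 s.
2. each tube wears the lid of its colour, seated (horizontal distance between lid_coral and tube_coral below 0.01 m and z of lid_coral in the frame of tube_coral between 0.054 and 0.064 m and angle between each of lid_coral, lid_grey's own z axis and vertical below 0.08 rad and horizontal distance between lid_grey and tube_grey below 0.01 m and z of lid_grey in the frame of tube_grey between 0.054 and 0.064 m), for 0.2 s.
3. the start lever is over (value of joint start above 0.85 rad), for 0.2 s.
At the end, for the whole second after the job is handed in: Every ring present lies in the tube of its colour (axis within 6 mm, tilt under 0.12 rad, centre less than 54 mm above the tube's origin); each lid sits on the tube of its colour (within 10 mm of the axis, 54 to 64 mm above the tube's origin, tilt under 0.08 rad); the start lever is beyond 0.85 rad (all of step 1 and all of step 2 and value of joint start above 0.85 rad); the robot touches nothing.
It fails at once if a bystander (jar, scraper, brush or cup) is moved by more than 50 mm (distance of any of jar, scraper, brush, cup from where it was at the start of the episode above 0.05 m).
Of ring_coral1, ring_coral2, ring_coral3, ring_grey1, ring_grey2, ring_grey3 only 4 to 6 are there at a start; the rules pass over those that are not, and their reading is None.
At some moment in a run one of ring_coral1, ring_coral2, ring_coral3, ring_grey1, ring_grey2, ring_grey3 may be knocked a few centimetres aside while the robot is not near it.
Once in a run the grip may slacken for a moment while it holds something.
It also fails if it takes over 210 s, if anything falls off the work surface, if the arm or the gripper's body presses on something with over 40 N, if the wrist force passes 120 N, or if a joint passes its speed limit or range.

## Working session

There is one attempt and no reset: what is moved stays moved. The work goes in short steps, Python scripts to look and compute and a shell command to move; the robot and the scene stay as the last step left them, time stands still between calls to the robot, and variables do not carry over. Pictures are saved under pics/ and viewed, at most 14 in all, crops included, and the job is handed in when it is done.

```bash
ls; mkdir -p pics; python3 - <<'E'
from bench import r
import cv2,numpy as np
for c in("top","scene"):
    p,d=r.grab_frame(c); cv2.imwrite(f"pics/{c}0.png",p[:,:,::-1])
    K=r.get_calibration(c); print(c,K["mtx"].round(1).tolist(),K["extrinsics"].round(3).tolist())
for n in["ring_coral1","ring_grey1","tube_coral_mouth","tube_grey_mouth","lid_coral","lid_grey","start_tip","station","jar","cup","brush","scraper"]:
    r_=r.landmark_of(n,"top"); print(n,[(np.round(x["xyz"],3).tolist(),round(x["score"],2)) for x in r_[:7]])
print(r.get_obs())
E
```

```text
pics
top [[611.5, 0.0, 314.4], [0.0, 611.5, 242.4], [0.0, 0.0, 1.0]] [[0.021, -0.999, 0.04, 0.46], [-1.0, -0.021, -0.008, 0.041], [0.009, -0.04, -0.999, 1.383], [0.0, 0.0, 0.0, 1.0]]
scene [[447.5, 0.0, 322.4], [0.0, 447.5, 239.8], [0.0, 0.0, 1.0]] [[-0.644, 0.61, -0.462, 1.012], [0.765, 0.505, -0.4, 0.454], [-0.011, -0.611, -0.792, 0.923], [0.0, 0.0, 0.0, 1.0]]
ring_coral1 [([0.437, -0.155, 0.001], 0.74), ([0.609, -0.309, 0.01], 0.73), ([0.457, -0.307, 0.006], 0.69)]
ring_grey1 [([0.761, 0.212, 0.011], 0.82), ([0.442, 0.165, 0.008], 0.78), ([0.592, 0.302, 0.012], 0.76), ([0.565, 0.413, 0.006], 0.76), ([0.689, 0.278, 0.006], 0.72), ([0.662, 0.4, 0.005], 0.7)]
tube_coral_mouth [([0.594, -0.106, 0.073], 0.55), ([0.297, -0.276, 0.0], 0.22)]
tube_grey_mouth [([0.297, -0.273, -0.004], 0.75)]
lid_coral [([0.621, 0.12, 0.074], 0.57), ([0.586, 0.006, 0.097], 0.25)]
lid_grey [([0.595, -0.105, 0.072], 0.91), ([0.482, 0.299, 0.001], 0.72)]
start_tip [([0.585, 0.007, 0.097], 0.7)]
station [([0.61, 0.005, -0.001], 0.57)]
jar [([0.483, 0.3, -0.001], 0.93)]
cup [([0.296, -0.271, -0.0], 0.75)]
brush [([0.766, -0.005, -0.002], 0.95)]
scraper [([0.284, 0.29, 0.003], 0.73), ([0.584, 0.005, 0.099], 0.55)]
{'clock': 0.7, 'joints': array([-1.33509034,  0.47696443,  0.02242478,  1.55537706, -0.01150429,
        1.10930444, -0.08307981]), 'qvel': array([-0.00072477, -0.00089465,  0.000204  , -0.00041249,  0.00100762,
        0.00129214, -0.00095826]), 'tau': array([ 1.57480968e-04, -5.96154392e+01,  1.60665382e+00, -2.81485838e+01,
        1.27300582e-02,  1.73567114e-03, -6.87768690e-06]), 'tcp_pos': array([0.22754   , 0.63552412, 0.23134196]), 'orientation': array([-5.37431345e-01, -3.09528196e+00, -1.19277993e-04]), 'contact_force': array([ 0.94484283, -0.25493571, -0.64412289]), 'moment': array([0.00424657, 0.03038854, 0.09504394]), 'gripper_force': 0.0, 'grip_width': 0.08550294551628682}
```

View pics/top0.png

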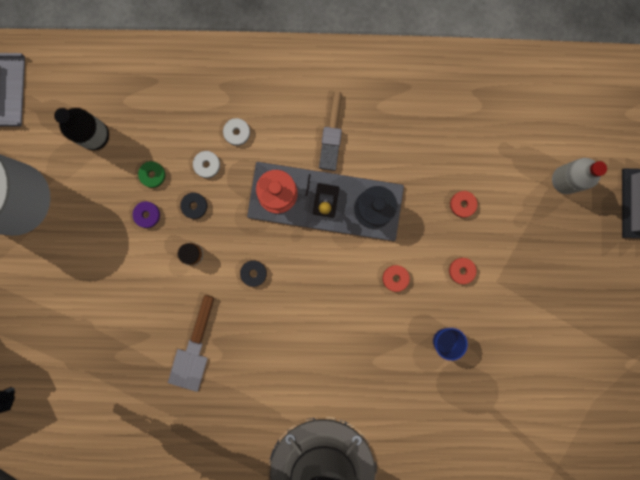

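View pics/scene0.png

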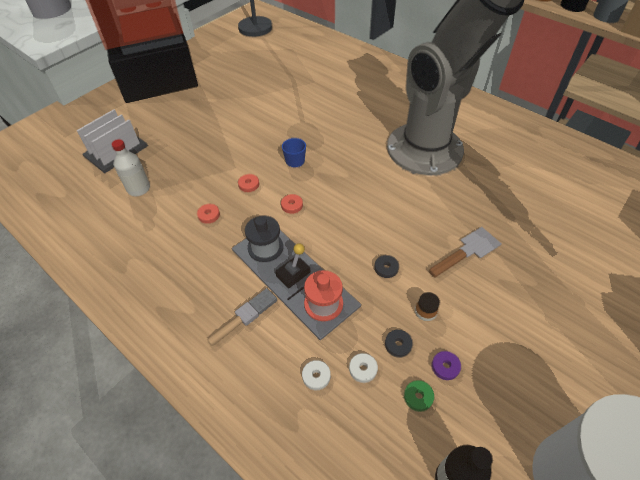

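```bash
python3 - <<'E'
import cv2,numpy as np
s=cv2.imread("pics/scene0.png");t=cv2.imread("pics/top0.png")
a=cv2.resize(s[195:345,225:425],(800,600),interpolation=3)
b=cv2.resize(t[110:290,120:500],(800,379),interpolation=3)
cv2.imwrite("pics/c1.png",a);cv2.imwrite("pics/c2.png",b)
E
```

```text
(no output)
```

View pics/c1.png

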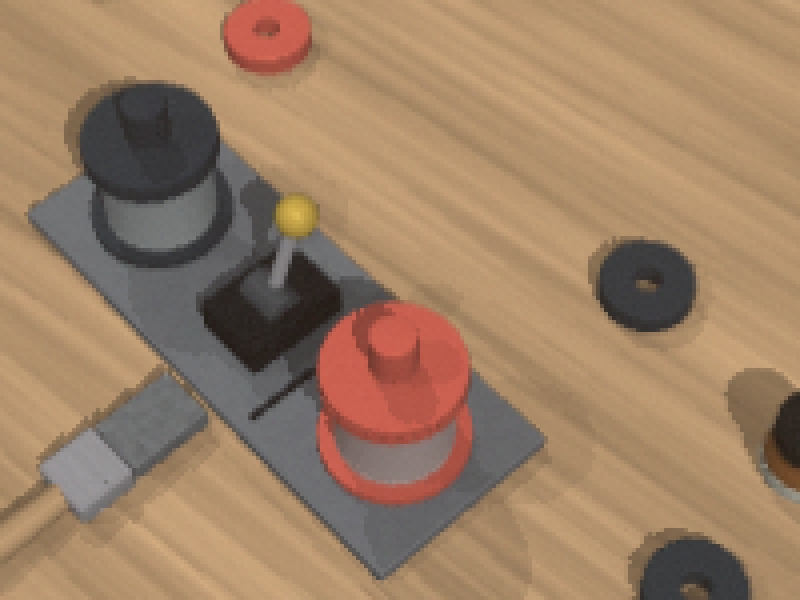

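View pics/c2.png

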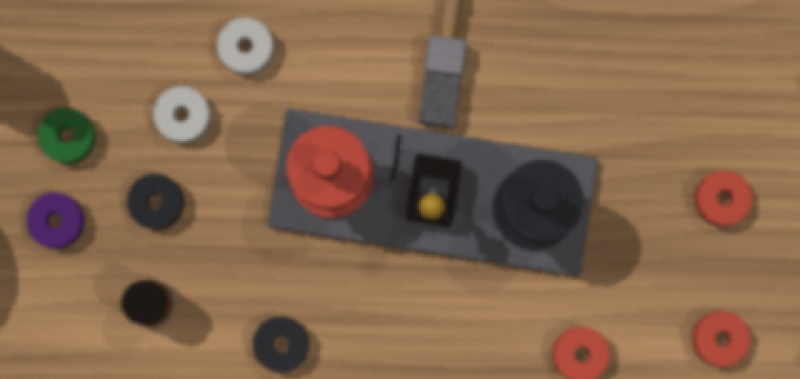

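```bash
cat > h.py <<'E'
from bench import r
import cv2,numpy as np
from scipy.spatial.transform import Rotation as Ro
def cloud(cam):
    p,d=r.grab_frame(cam);k=r.get_calibration(cam)
    v,u=np.mgrid[:480,:640];px=np.stack([u,v],-1).reshape(-1,1,2).astype(np.float64)
    n=cv2.undistortPoints(px,k["mtx"],k["dist"]).reshape(480,640,2)
    P=np.dstack([n,np.ones((480,640))])*d[...,None]
    E=k["extrinsics"];return p,P@E[:3,:3].T+E[:3,3],d
def blobs(p,W,d,kind,zlo,zhi,amin=60):
    h=cv2.cvtColor(p,cv2.COLOR_RGB2HSV);H,S,V=[h[...,i].astype(int) for i in range(3)]
    m=((H<8)|(H>172))&(S>130)&(V>90) if kind=="coral" else (V<75)&(S<110)
    m&=(W[...,2]>zlo)&(W[...,2]<zhi)&(d>0)
    n,l,st,c=cv2.connectedComponentsWithStats(m.astype(np.uint8))
    out=[]
    for i in range(1,n):
        if st[i,4]<amin: continue
        q=W[l==i]; (cx,cy),rad=cv2.minEnclosingCircle(q[:,:2].astype(np.float32).reshape(-1,1,2))
        out.append((*np.round([cx,cy,np.median(q[:,2]),rad],4).tolist(),c[i].round().tolist()))
    return out
def tcp():
    o=r.get_obs();return o,Ro.from_rotvec(o["orientation"]).as_matrix()
def to(x,y,z):
    o,R=tcp();print("shift tool",(R.T@(np.array([x,y,z])-o["tcp_pos"])).round(4),"rz to square",round(np.degrees(np.arctan2(R[0,1],R[1,1])),2))
E
python3 - <<'E'
from h import *
c=cloud("top")
for k in("coral","grey"):
    print(k,"rings");[print(b) for b in blobs(*c,k,.008,.03) if .02<b[3]<.04]
    print("disc");[print(b) for b in blobs(*c,k,.08,.1)]
    print("knob");[print(b) for b in blobs(*c,k,.11,.13,20)]
o,R=tcp();print(R.round(3));to(.62,.12,.2)
E
```

```text
coral rings
(0.6098, -0.3053, 0.0141, 0.0305, [464.0, 204.0])
(0.4589, -0.3053, 0.0134, 0.0302, [463.0, 270.0])
(0.4381, -0.1547, 0.0139, 0.0302, [396.0, 278.0])
disc
(0.6236, 0.116, 0.0882, 0.0421, [275.0, 189.0])
knob
(0.6238, 0.1159, 0.1182, 0.0141, [275.0, 187.0])
grey rings
(0.7422, 0.5262, 0.0189, 0.0326, [102.0, 141.0])
(0.5921, 0.3043, 0.0144, 0.0298, [193.0, 205.0])
(0.5328, 0.6808, 0.0193, 0.0292, [26.0, 229.0])
(0.4428, 0.1657, 0.0144, 0.0294, [253.0, 273.0])
(0.0055, 0.0936, 0.0127, 0.0307, [280.0, 474.0])
disc
(0.7446, 0.5293, 0.0909, 0.0341, [91.0, 133.0])
(0.5941, -0.1017, 0.088, 0.0422, [377.0, 205.0])
(0.5348, 0.6792, 0.0906, 0.0287, [12.0, 227.0])
(0.0259, 0.0033, 0.0898, 0.0648, [322.0, 459.0])
knob
(0.7477, 0.5351, 0.1225, 0.0347, [82.0, 128.0])
(0.6578, 0.6601, 0.1198, 0.0196, [16.0, 165.0])
(0.594, -0.1018, 0.118, 0.0141, [379.0, 204.0])
(0.5364, 0.6721, 0.119, 0.0233, [9.0, 224.0])
(0.0295, 0.0039, 0.1198, 0.0632, [322.0, 463.0])
[[-0.941  0.337  0.   ]
 [ 0.337  0.941  0.   ]
 [-0.     0.    -1.   ]]
shift tool [-0.5432 -0.353   0.0314] rz to square 19.7
```

```bash
python3 -m jog '[{"rz":-9.85},{"rz":-9.85},{"x":-0.033,"y":-0.0433},{"x":-0.033,"y":-0.0433},{"x":-0.033,"y":-0.0433},{"x":-0.033,"y":-0.0433},{"x":-0.033,"y":-0.0433},{"x":-0.033,"y":-0.0433}]' 60
python3 -m jog '[{"x":-0.033,"y":-0.0433},{"x":-0.033,"y":-0.0433},{"x":-0.033,"y":-0.0433},{"x":-0.033,"y":-0.0433},{"x":-0.033,"y":-0.0433},{"x":-0.033,"y":-0.0433},{},{}]'
python3 - <<'E'
from h import *
to(.6238,.1160,.094)
E
```

```text
shift tool [-0.5482 -0.3555  0.1374] rz to square 19.7validation failed for argument at $[0]...
validation failed for argument at $[0]...
```

```bash
python3 -m jog '[{"fingers":0.0854,"x":0,"y":0,"z":0,"rx":0,"ry":0,"rz":-9.85},{"fingers":0.0854,"x":0,"y":0,"z":0,"rx":0,"ry":0,"rz":-9.85}]' 60; python3 -m jog '[{"fingers":0.0854,"x":0,"y":0,"z":0}]'; python3 -m jog '[{"x":-0.033,"y":-0.0433}]' 
```

```text
clock: 1.0
tcp_pos: [0.2274, 0.6355, 0.2313]
orientation: [-0.009, 3.141, 0.0]
contact_force: [1.0, 0.3, 0.4]
grip_width: 0.0852
gripper_force: 0.0validation failed for argument at $[0]...
validation failed for argument at $[0]...
```

```bash
python3 -m jog '[{"fingers":0.0854,"x":-0.033,"y":-0.0433,"z":0,"rx":0,"ry":0,"rz":0},{"fingers":0.0854,"x":-0.033,"y":-0.0433,"z":0,"rx":0,"ry":0,"rz":0},{"fingers":0.0854,"x":-0.033,"y":-0.0433,"z":0,"rx":0,"ry":0,"rz":0},{"fingers":0.0854,"x":-0.033,"y":-0.0433,"z":0,"rx":0,"ry":0,"rz":0},{"fingers":0.0854,"x":-0.033,"y":-0.0433,"z":0,"rx":0,"ry":0,"rz":0},{"fingers":0.0854,"x":-0.033,"y":-0.0433,"z":0,"rx":0,"ry":0,"rz":0}]'
python3 -m jog '[{"fingers":0.0854,"x":-0.033,"y":-0.0433,"z":0,"rx":0,"ry":0,"rz":0},{"fingers":0.0854,"x":-0.033,"y":-0.0433,"z":0,"rx":0,"ry":0,"rz":0},{"fingers":0.0854,"x":-0.033,"y":-0.0433,"z":0,"rx":0,"ry":0,"rz":0},{"fingers":0.0854,"x":-0.033,"y":-0.0433,"z":0,"rx":0,"ry":0,"rz":0},{"fingers":0.0854,"x":-0.033,"y":-0.0433,"z":0,"rx":0,"ry":0,"rz":0},{"fingers":0.0854,"x":-0.033,"y":-0.0433,"z":0,"rx":0,"ry":0,"rz":0},{"fingers":0.0854,"x":0,"y":0,"z":0,"rx":0,"ry":0,"rz":0}]'
python3 - <<'E'
from h import *
to(.6238,.1160,.094)
E
```

```text
clock: 1.75
tcp_pos: [0.4265, 0.3743, 0.2316]
orientation: [-0.0, 3.141, 0.001]
contact_force: [0.0, -0.3, 0.8]
grip_width: 0.0852
gripper_force: 0.0
clock: 2.62
tcp_pos: [0.6258, 0.1099, 0.2314]
orientation: [0.013, 3.14, -0.004]
contact_force: [-0.1, -0.5, -0.5]
grip_width: 0.0855
gripper_force: 0.0
shift tool [0.0023 0.0065 0.1373] rz to square 0.48
```

```bash
python3 -m jog '[{"fingers":0.0854,"x":0.0023,"y":0.0065,"z":0.05,"rx":0,"ry":0,"rz":-0.5},{"fingers":0.0854,"x":0,"y":0,"z":0.05,"rx":0,"ry":0,"rz":0},{"fingers":0.0854,"x":0,"y":0,"z":0.037,"rx":0,"ry":0,"rz":0},{"fingers":0.02,"x":0,"y":0,"z":0,"rx":0,"ry":0,"rz":0},{"fingers":0.02,"x":0,"y":0,"z":0,"rx":0,"ry":0,"rz":0},{"fingers":0.02,"x":0,"y":0,"z":0,"rx":0,"ry":0,"rz":0},{"fingers":0.02,"x":0,"y":0,"z":0,"rx":0,"ry":0,"rz":0},{"fingers":0.02,"x":0,"y":0,"z":0,"rx":0,"ry":0,"rz":0}]' 60
python3 - <<'E'
from h import *
to(.6238,.1160,.094)
E
```

```text
clock: 3.62
tcp_pos: [0.6231, 0.1198, 0.0971]
orientation: [-0.01, 3.137, -0.003]
contact_force: [-0.7, -5.8, 7.0]
grip_width: 0.0263
gripper_force: 58.7
shift tool [-0.0006 -0.0038  0.0031] rz to square -0.37
```

```bash
python3 -m jog '[{"fingers":0.02,"x":0,"y":0,"z":-0.03,"rx":0,"ry":0,"rz":0},{"fingers":0.02,"x":0,"y":0,"z":-0.03,"rx":0,"ry":0,"rz":0},{"fingers":0.02,"x":-0.052,"y":-0.008,"z":0,"rx":0,"ry":0,"rz":0},{"fingers":0.02,"x":-0.052,"y":-0.008,"z":0,"rx":0,"ry":0,"rz":0},{"fingers":0.02,"x":-0.052,"y":-0.009,"z":0,"rx":0,"ry":0,"rz":0},{"fingers":0.02,"x":0,"y":0,"z":0,"rx":0,"ry":0,"rz":0}]'
python3 - <<'E'
from h import *
to(.78,.095,.027)
p,_=r.grab_frame("scene");cv2.imwrite("pics/s1.png",p[150:390,160:480,::-1])
E
```

```text
clock: 4.38
tcp_pos: [0.7805, 0.0968, 0.1544]
orientation: [-0.01, 3.139, -0.002]
contact_force: [0.0, -1.0, -2.3]
grip_width: 0.0262
gripper_force: 59.4
shift tool [ 0.0008 -0.0017  0.1274] rz to square -0.37
```

View pics/s1.png

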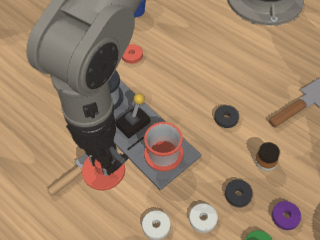

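The crop shows the coral lid held (at about 103,172) and the coral-rimmed tube open at (163,145).

```bash
python3 -m jog '[{"fingers":0.02,"x":0.001,"y":-0.002,"z":0.05,"rx":0,"ry":0,"rz":0.4},{"fingers":0.02,"x":0,"y":0,"z":0.05,"rx":0,"ry":0,"rz":0},{"fingers":0.02,"x":0,"y":0,"z":0.02,"rx":0,"ry":0,"rz":0},{"fingers":0.02,"x":0,"y":0,"z":0.005,"rx":0,"ry":0,"rz":0},{"fingers":0.02,"x":0,"y":0,"z":0.002,"rx":0,"ry":0,"rz":0},{"fingers":0.02,"x":0,"y":0,"z":0,"rx":0,"ry":0,"rz":0}]'
python3 -m jog '[{"fingers":0.0854,"x":0,"y":0,"z":0,"rx":0,"ry":0,"rz":0},{"fingers":0.0854,"x":0,"y":0,"z":0,"rx":0,"ry":0,"rz":0},{"fingers":0.0854,"x":0,"y":0,"z":0,"rx":0,"ry":0,"rz":0},{"fingers":0.0854,"x":0,"y":0,"z":-0.03,"rx":0,"ry":0,"rz":0},{"fingers":0.0854,"x":0,"y":0,"z":-0.05,"rx":0,"ry":0,"rz":0},{"fingers":0.0854,"x":0,"y":0,"z":-0.06,"rx":0,"ry":0,"rz":0},{"fingers":0.0854,"x":0,"y":0,"z":0,"rx":0,"ry":0,"rz":0}]'
python3 - <<'E'
from h import *
to(.594,-.1018,.096)
E
```

```text
clock: 5.18
tcp_pos: [0.7778, 0.097, 0.0295]
orientation: [-0.003, 3.138, 0.001]
contact_force: [-1.0, 0.3, -1.2]
grip_width: 0.0263
gripper_force: 59.4
clock: 6.05
tcp_pos: [0.7804, 0.0969, 0.1748]
orientation: [-0.002, 3.13, 0.003]
contact_force: [0.0, -1.1, -1.0]
grip_width: 0.0855
gripper_force: 0.0
shift tool [ 0.1876 -0.1986  0.0763] rz to square -0.08
```

```bash
python3 -m jog '[{"fingers":0.0854,"x":0.0375,"y":-0.0397,"z":0,"rx":0,"ry":0,"rz":0},{"fingers":0.0854,"x":0.0375,"y":-0.0397,"z":0,"rx":0,"ry":0,"rz":0},{"fingers":0.0854,"x":0.0375,"y":-0.0397,"z":0,"rx":0,"ry":0,"rz":0},{"fingers":0.0854,"x":0.0375,"y":-0.0397,"z":0,"rx":0,"ry":0,"rz":0},{"fingers":0.0854,"x":0.0375,"y":-0.0397,"z":0,"rx":0,"ry":0,"rz":0},{"fingers":0.0854,"x":0,"y":0,"z":0,"rx":0,"ry":0,"rz":0}]'
python3 - <<'E'
from h import *
to(.594,-.1018,.096)
E
```

```text
clock: 6.8
tcp_pos: [0.5857, -0.1071, 0.167]
orientation: [-0.009, -3.139, 0.003]
contact_force: [1.2, 0.7, 0.2]
grip_width: 0.0851
gripper_force: 0.0
shift tool [-0.0084  0.0054  0.071 ] rz to square 0.33
```

```bash
python3 -m jog '[{"fingers":0.0854,"x":0,"y":0,"z":0,"rx":0,"ry":0,"rz":0},{"fingers":0.0854,"x":0,"y":0,"z":0,"rx":0,"ry":0,"rz":0},{"fingers":0.0854,"x":0,"y":0,"z":0,"rx":0,"ry":0,"rz":0}]'
python3 - <<'E'
from h import *
to(.594,-.1018,.096)
E
```

```text
clock: 7.18
tcp_pos: [0.5899, -0.1008, 0.167]
orientation: [0.006, -3.141, -0.0]
contact_force: [-0.8, -0.1, 0.3]
grip_width: 0.0853
gripper_force: 0.0
shift tool [-0.0041 -0.001   0.071 ] rz to square -0.21
```

```bash
python3 -m jog '[{"fingers":0.0854,"x":-0.004,"y":-0.001,"z":0.035,"rx":0,"ry":0,"rz":0},{"fingers":0.0854,"x":0,"y":0,"z":0.034,"rx":0,"ry":0,"rz":0},{"fingers":0.02,"x":0,"y":0,"z":0,"rx":0,"ry":0,"rz":0},{"fingers":0.02,"x":0,"y":0,"z":0,"rx":0,"ry":0,"rz":0},{"fingers":0.02,"x":0,"y":0,"z":0,"rx":0,"ry":0,"rz":0},{"fingers":0.02,"x":0,"y":0,"z":0,"rx":0,"ry":0,"rz":0},{"fingers":0.02,"x":0,"y":0,"z":0,"rx":0,"ry":0,"rz":0},{"fingers":0.02,"x":0,"y":0,"z":0,"rx":0,"ry":0,"rz":0}]' 60
python3 -m jog '[{"fingers":0.02,"x":0,"y":0,"z":-0.03,"rx":0,"ry":0,"rz":0},{"fingers":0.02,"x":0,"y":0,"z":-0.03,"rx":0,"ry":0,"rz":0},{"fingers":0.02,"x":-0.046,"y":-0.005,"z":0,"rx":0,"ry":0,"rz":0},{"fingers":0.02,"x":-0.047,"y":-0.005,"z":0,"rx":0,"ry":0,"rz":0},{"fingers":0.02,"x":-0.047,"y":-0.005,"z":0,"rx":0,"ry":0,"rz":0},{"fingers":0.02,"x":-0.047,"y":-0.005,"z":0,"rx":0,"ry":0,"rz":0},{"fingers":0.02,"x":0,"y":0,"z":0,"rx":0,"ry":0,"rz":0},{"fingers":0.02,"x":0,"y":0,"z":0,"rx":0,"ry":0,"rz":0}]'
python3 - <<'E'
from h import *
to(.78,-.12,.027)
c=cloud("top")
for k in("coral","grey"):
    print(k,[b for b in blobs(*c,k,.008,.03) if .02<b[3]<.04])
    print("knob",blobs(*c,k,.043,.053,20))
E
```

```text
clock: 8.18
tcp_pos: [0.5946, -0.1031, 0.1001]
orientation: [-0.003, 3.138, -0.0]
contact_force: [-1.2, -0.8, 6.5]
grip_width: 0.0258
gripper_force: 58.8
clock: 9.18
tcp_pos: [0.7797, -0.1228, 0.1579]
orientation: [0.002, -3.14, 0.0]
contact_force: [-0.4, 0.2, -1.3]
grip_width: 0.0259
gripper_force: 59.1
shift tool [-0.0005  0.0028  0.1309] rz to square -0.09
coral [(0.6268, 0.1178, 0.0165, 0.0295, [276.0, 191.0]), (0.6095, -0.3057, 0.014, 0.0306, [464.0, 204.0]), (0.4587, -0.3046, 0.0137, 0.0301, [463.0, 271.0])]
knob [(0.779, 0.0982, 0.0466, 0.0137, [286.0, 122.0])]
grey [(0.7418, 0.5229, 0.0178, 0.0314, [103.0, 140.0]), (0.5919, 0.3038, 0.0147, 0.0292, [194.0, 205.0]), (0.5993, -0.0906, 0.0162, 0.025, [367.0, 205.0]), (0.4431, 0.1657, 0.0145, 0.0292, [253.0, 273.0])]
knob [(0.7245, 0.5154, 0.0454, 0.0159, [97.0, 143.0]), (0.6107, 0.0069, 0.0456, 0.0159, [326.0, 198.0]), (0.4832, 0.307, 0.0483, 0.0224, [188.0, 253.0])]
```

```bash
python3 -m jog '[{"fingers":0.02,"x":0,"y":0.002,"z":0.05,"rx":0,"ry":0,"rz":0},{"fingers":0.02,"x":0,"y":0,"z":0.05,"rx":0,"ry":0,"rz":0},{"fingers":0.02,"x":0,"y":0,"z":0.022,"rx":0,"ry":0,"rz":0},{"fingers":0.02,"x":0,"y":0,"z":0.005,"rx":0,"ry":0,"rz":0},{"fingers":0.02,"x":0,"y":0,"z":0.002,"rx":0,"ry":0,"rz":0},{"fingers":0.02,"x":0,"y":0,"z":0,"rx":0,"ry":0,"rz":0},{"fingers":0.0854,"x":0,"y":0,"z":0,"rx":0,"ry":0,"rz":0},{"fingers":0.0854,"x":0,"y":0,"z":0,"rx":0,"ry":0,"rz":0}]'
python3 -m jog '[{"fingers":0.0854,"x":0,"y":0,"z":0,"rx":0,"ry":0,"rz":0},{"fingers":0.0854,"x":0,"y":0,"z":-0.05,"rx":0,"ry":0,"rz":0},{"fingers":0.0854,"x":0,"y":0,"z":-0.06,"rx":0,"ry":0,"rz":0},{"fingers":0.0854,"x":0.042,"y":-0.046,"z":0,"rx":0,"ry":0,"rz":0},{"fingers":0.0854,"x":0.042,"y":-0.046,"z":0,"rx":0,"ry":0,"rz":0},{"fingers":0.0854,"x":0.042,"y":-0.046,"z":0,"rx":0,"ry":0,"rz":0},{"fingers":0.0854,"x":0.042,"y":-0.046,"z":0,"rx":0,"ry":0,"rz":0},{"fingers":0.0854,"x":0,"y":0,"z":0,"rx":0,"ry":0,"rz":0}]'
python3 -m jog '[{"fingers":0.0854,"x":0,"y":0,"z":0,"rx":0,"ry":0,"rz":0},{"fingers":0.0854,"x":0,"y":0,"z":0,"rx":0,"ry":0,"rz":0}]'
python3 - <<'E'
from h import *
to(.6097,-.3055,.004)
c=cloud("top")
for k in("coral","grey"):
    print(k,[b for b in blobs(*c,k,.008,.03) if .02<b[3]<.04])
    print("knob",blobs(*c,k,.043,.053,20))
E
```

```text
clock: 10.22
tcp_pos: [0.7809, -0.1208, 0.0303]
orientation: [-0.003, 3.14, -0.0]
contact_force: [0.7, 0.4, -0.2]
grip_width: 0.0613
gripper_force: 0.0
clock: 11.22
tcp_pos: [0.6075, -0.3124, 0.14]
orientation: [-0.014, -3.139, 0.006]
contact_force: [1.4, -0.5, 1.0]
grip_width: 0.0856
gripper_force: 0.0
clock: 11.48
tcp_pos: [0.614, -0.3031, 0.1392]
orientation: [-0.007, 3.141, 0.001]
contact_force: [0.2, 1.0, -0.1]
grip_width: 0.0857
gripper_force: 0.0
shift tool [ 0.0044 -0.0025  0.1352] rz to square -0.26
coral [(0.6261, 0.1175, 0.0166, 0.0298, [276.0, 191.0]), (0.609, -0.3053, 0.0139, 0.0302, [463.0, 207.0]), (0.459, -0.3045, 0.0138, 0.0301, [462.0, 270.0]), (0.4383, -0.1542, 0.014, 0.0298, [396.0, 278.0])]
knob [(0.7787, 0.0984, 0.0469, 0.0137, [286.0, 122.0])]
grey [(0.7418, 0.5247, 0.0189, 0.0317, [102.0, 141.0]), (0.5919, 0.3042, 0.0148, 0.0294, [194.0, 205.0]), (0.5957, -0.1028, 0.0163, 0.0309, [375.0, 207.0]), (0.4432, 0.1658, 0.0144, 0.0292, [253.0, 273.0]), (0.0673, -0.0237, 0.0238, 0.0309, [338.0, 445.0])]
knob [(0.7815, -0.1201, 0.0462, 0.0141, [385.0, 123.0]), (0.6107, 0.008, 0.0458, 0.0154, [326.0, 198.0]), (0.4835, 0.3065, 0.0487, 0.0221, [188.0, 253.0])]
```

```bash
python3 -m jog '[{"fingers":0.0854,"x":0.0045,"y":-0.0022,"z":0.05,"rx":0,"ry":0,"rz":0},{"fingers":0.0854,"x":0,"y":0,"z":0.05,"rx":0,"ry":0,"rz":0},{"fingers":0.0854,"x":0,"y":0,"z":0.025,"rx":0,"ry":0,"rz":0},{"fingers":0.0854,"x":0,"y":0,"z":0.014,"rx":0,"ry":0,"rz":0},{"fingers":0.05,"x":0,"y":0,"z":0,"rx":0,"ry":0,"rz":0},{"fingers":0.05,"x":0,"y":0,"z":0,"rx":0,"ry":0,"rz":0},{"fingers":0.05,"x":0,"y":0,"z":0,"rx":0,"ry":0,"rz":0},{"fingers":0.05,"x":0,"y":0,"z":0,"rx":0,"ry":0,"rz":0}]' 50
python3 -m jog '[{"fingers":0.05,"x":0,"y":0,"z":-0.05,"rx":0,"ry":0,"rz":0},{"fingers":0.05,"x":0,"y":0,"z":-0.05,"rx":0,"ry":0,"rz":0},{"fingers":0.05,"x":0,"y":0,"z":-0.05,"rx":0,"ry":0,"rz":0},{"fingers":0.05,"x":0,"y":0,"z":0,"rx":0,"ry":0,"rz":0},{"fingers":0.05,"x":0,"y":0,"z":0,"rx":0,"ry":0,"rz":0},{"fingers":0.05,"x":0,"y":0,"z":0,"rx":0,"ry":0,"rz":0}]'
python3 - <<'E'
from h import *
c=cloud("top")
print("rim coral",blobs(*c,"coral",.07,.09,20)); print("rim grey",blobs(*c,"grey",.07,.09,20))
p,W,d=cloud("wrist");cv2.imwrite("pics/w1.png",p[:,:,::-1])
z=tcp()[0]["tcp_pos"];print(z);print(blobs(p,W,d,"coral",.08,.3,100))
p,W,d=cloud("scene");print(blobs(p,W,d,"coral",.1,.3,50))
E
```

```text
clock: 12.52
tcp_pos: [0.6092, -0.3076, 0.0017]
orientation: [-0.003, 3.139, -0.001]
contact_force: [0.0, 0.4, 5.0]
grip_width: 0.058
gripper_force: 53.8
clock: 13.28
tcp_pos: [0.6071, -0.3066, 0.1485]
orientation: [0.003, -3.139, -0.002]
contact_force: [-0.1, -1.0, 0.5]
grip_width: 0.0578
gripper_force: 55.3
rim coral [(0.624, 0.116, 0.0806, 0.0423, [276.0, 192.0])]
rim grey [(0.7166, 0.5305, 0.0842, 0.0126, [84.0, 143.0]), (0.5943, -0.1015, 0.0799, 0.0424, [375.0, 205.0]), (0.0351, 0.0064, 0.0796, 0.0605, [320.0, 456.0])]
[ 0.60738442 -0.3068133   0.14868978]
[(0.6069, -0.3057, 0.1623, 0.0302, [318.0, 302.0])]
[(0.3434, -0.8736, 0.2711, 0.071, [129.0, 24.0]), (0.6712, -0.5439, 0.1691, 0.0149, [118.0, 145.0]), (0.608, -0.3038, 0.1625, 0.0323, [192.0, 175.0])]
```

View pics/w1.png

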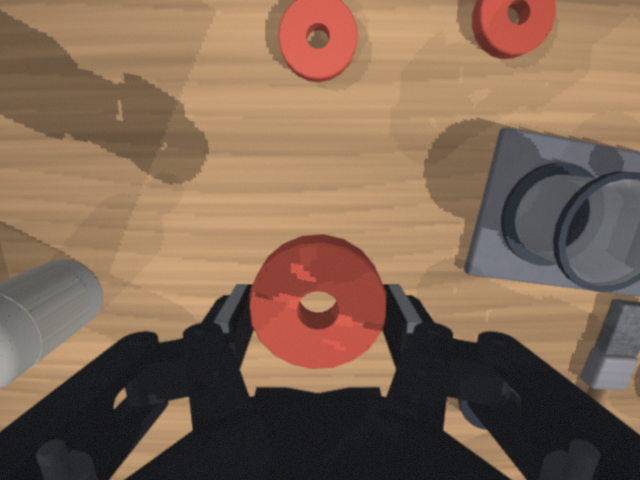

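```bash
python3 -m jog '[{"fingers":0.05,"x":-0.0021,"y":0.0528,"z":0,"rx":0,"ry":0,"rz":0},{"fingers":0.05,"x":-0.0021,"y":0.0528,"z":0,"rx":0,"ry":0,"rz":0},{"fingers":0.05,"x":-0.0021,"y":0.0528,"z":0,"rx":0,"ry":0,"rz":0},{"fingers":0.05,"x":-0.0021,"y":0.0528,"z":0,"rx":0,"ry":0,"rz":0},{"fingers":0.05,"x":-0.0021,"y":0.0528,"z":0,"rx":0,"ry":0,"rz":0},{"fingers":0.05,"x":-0.0021,"y":0.0528,"z":0,"rx":0,"ry":0,"rz":0},{"fingers":0.05,"x":-0.0021,"y":0.0528,"z":0,"rx":0,"ry":0,"rz":0},{"fingers":0.05,"x":-0.0021,"y":0.0528,"z":0,"rx":0,"ry":0,"rz":0}]'
python3 -m jog '[{"fingers":0.05,"x":0,"y":0,"z":0,"rx":0,"ry":0,"rz":0},{"fingers":0.05,"x":0,"y":0,"z":0,"rx":0,"ry":0,"rz":0},{"fingers":0.05,"x":0,"y":0,"z":0,"rx":0,"ry":0,"rz":0},{"fingers":0.05,"x":0,"y":0,"z":0,"rx":0,"ry":0,"rz":0},{"fingers":0.05,"x":0,"y":0,"z":0,"rx":0,"ry":0,"rz":0}]'
python3 - <<'E'
from h import *
to(.624,.116,.079)
p,W,d=cloud("wrist");print(tcp()[0]["tcp_pos"],blobs(p,W,d,"coral",.11,.3,100))
E
```

```text
clock: 14.42
tcp_pos: [0.624, 0.1168, 0.1498]
orientation: [0.003, -3.141, 0.0]
contact_force: [0.6, -0.8, -0.6]
grip_width: 0.0575
gripper_force: 55.4
clock: 15.05
tcp_pos: [0.6243, 0.1144, 0.1503]
orientation: [-0.001, 3.142, -0.0]
contact_force: [-0.3, 0.1, -0.3]
grip_width: 0.058
gripper_force: 55.4
shift tool [0.0003 0.0016 0.0713] rz to square -0.03
[0.62429535 0.11463262 0.15035984] [(0.6241, 0.1152, 0.164, 0.0304, [317.0, 302.0])]
```

Ring is centred within 1 mm; lower, release.

```bash
python3 -m jog '[{"fingers":0.05,"x":0,"y":0.001,"z":0.04,"rx":0,"ry":0,"rz":0},{"fingers":0.05,"x":0,"y":0,"z":0.02,"rx":0,"ry":0,"rz":0},{"fingers":0.05,"x":0,"y":0,"z":0.008,"rx":0,"ry":0,"rz":0},{"fingers":0.05,"x":0,"y":0,"z":0.003,"rx":0,"ry":0,"rz":0},{"fingers":0.05,"x":0,"y":0,"z":0,"rx":0,"ry":0,"rz":0},{"fingers":0.05,"x":0,"y":0,"z":0,"rx":0,"ry":0,"rz":0},{"fingers":0.05,"x":0,"y":0,"z":0,"rx":0,"ry":0,"rz":0}]'
python3 -m jog '[{"fingers":0.0854,"x":0,"y":0,"z":0,"rx":0,"ry":0,"rz":0},{"fingers":0.0854,"x":0,"y":0,"z":0,"rx":0,"ry":0,"rz":0},{"fingers":0.0854,"x":0,"y":0,"z":0,"rx":0,"ry":0,"rz":0},{"fingers":0.0854,"x":0,"y":0,"z":-0.03,"rx":0,"ry":0,"rz":0},{"fingers":0.0854,"x":0,"y":0,"z":-0.04,"rx":0,"ry":0,"rz":0},{"fingers":0.0854,"x":0,"y":0,"z":0,"rx":0,"ry":0,"rz":0},{"fingers":0.0854,"x":0,"y":0,"z":0,"rx":0,"ry":0,"rz":0},{"fingers":0.0854,"x":0,"y":0,"z":0,"rx":0,"ry":0,"rz":0}]'
python3 - <<'E'
from h import *
p,W,d=cloud("wrist");cv2.imwrite("pics/w2.png",p[:,:,::-1])
for a in((0,.03),(.03,.06),(.06,.09)):print(a,blobs(p,W,d,"coral",*a,60))
to(.459,-.305,.13)
E
```

```text
clock: 15.98
tcp_pos: [0.6246, 0.1163, 0.0799]
orientation: [-0.003, 3.141, 0.0]
contact_force: [-0.5, 0.1, -0.6]
grip_width: 0.0577
gripper_force: 55.4
clock: 16.98
tcp_pos: [0.6233, 0.1161, 0.148]
orientation: [0.003, -3.139, 0.001]
contact_force: [-0.5, -0.1, 0.5]
grip_width: 0.0855
gripper_force: 0.0
(0, 0.03) [(0.4463, -0.1279, 0.0091, 0.0102, [9.0, 9.0]), (0.606, 0.1162, 0.0174, 0.0405, [317.0, 189.0]), (0.6252, 0.1163, 0.0178, 0.0089, [317.0, 235.0]), (0.7774, 0.0967, 0.0177, 0.0429, [299.0, 369.0])]
(0.03, 0.06) [(0.6238, 0.1163, 0.0335, 0.0297, [317.0, 236.0]), (0.7713, 0.099, 0.033, 0.0115, [299.0, 386.0])]
(0.06, 0.09) [(0.6236, 0.1159, 0.0817, 0.0425, [316.0, 246.0])]
shift tool [ 0.1651 -0.4208  0.0186] rz to square -0.1
```

View pics/w2.png

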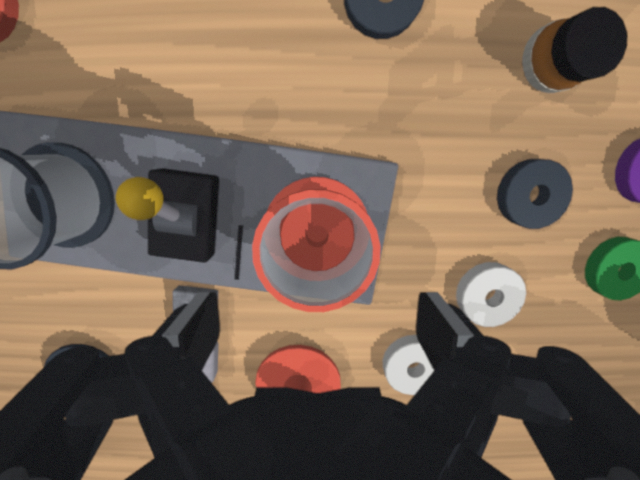

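Ring 1 lies flat in the coral tube (317,236). Next ring.

```bash
python3 -m jog '[{"fingers":0.0854,"x":0.0206,"y":-0.0526,"z":0,"rx":0,"ry":0,"rz":0},{"fingers":0.0854,"x":0.0206,"y":-0.0526,"z":0,"rx":0,"ry":0,"rz":0},{"fingers":0.0854,"x":0.0206,"y":-0.0526,"z":0,"rx":0,"ry":0,"rz":0},{"fingers":0.0854,"x":0.0206,"y":-0.0526,"z":0,"rx":0,"ry":0,"rz":0},{"fingers":0.0854,"x":0.0206,"y":-0.0526,"z":0,"rx":0,"ry":0,"rz":0},{"fingers":0.0854,"x":0.0206,"y":-0.0526,"z":0,"rx":0,"ry":0,"rz":0},{"fingers":0.0854,"x":0.0206,"y":-0.0526,"z":0,"rx":0,"ry":0,"rz":0},{"fingers":0.0854,"x":0.0206,"y":-0.0526,"z":0,"rx":0,"ry":0,"rz":0}]'
python3 -m jog '[{"fingers":0.0854,"x":0,"y":0,"z":0,"rx":0,"ry":0,"rz":0},{"fingers":0.0854,"x":0,"y":0,"z":0,"rx":0,"ry":0,"rz":0},{"fingers":0.0854,"x":0,"y":0,"z":0,"rx":0,"ry":0,"rz":0},{"fingers":0.0854,"x":0,"y":0,"z":0,"rx":0,"ry":0,"rz":0}]'
python3 - <<'E'
from h import *
p,W,d=cloud("wrist");print(blobs(p,W,d,"coral",.008,.03,500))
to(.459,-.305,.001)
E
```

```text
clock: 18.02
tcp_pos: [0.459, -0.3063, 0.1487]
orientation: [0.003, -3.141, -0.001]
contact_force: [-0.2, -0.3, 0.4]
grip_width: 0.0856
gripper_force: 0.0
clock: 18.52
tcp_pos: [0.4608, -0.3035, 0.1491]
orientation: [0.007, -3.141, -0.001]
contact_force: [-1.3, -0.0, 0.2]
grip_width: 0.0852
gripper_force: 0.0
[(0.4378, -0.1556, 0.0155, 0.0303, [490.0, 202.0]), (0.4574, -0.3059, 0.0155, 0.03, [314.0, 224.0])]
shift tool [ 0.0017 -0.0013  0.1482] rz to square -0.22
```

```bash
python3 -m jog '[{"fingers":0.0854,"x":0.002,"y":-0.0018,"z":0.055,"rx":0,"ry":0,"rz":0},{"fingers":0.0854,"x":0,"y":0,"z":0.055,"rx":0,"ry":0,"rz":0},{"fingers":0.0854,"x":0,"y":0,"z":0.025,"rx":0,"ry":0,"rz":0},{"fingers":0.0854,"x":0,"y":0,"z":0.013,"rx":0,"ry":0,"rz":0},{"fingers":0.05,"x":0,"y":0,"z":0,"rx":0,"ry":0,"rz":0},{"fingers":0.05,"x":0,"y":0,"z":0,"rx":0,"ry":0,"rz":0},{"fingers":0.05,"x":0,"y":0,"z":0,"rx":0,"ry":0,"rz":0},{"fingers":0.05,"x":0,"y":0,"z":0,"rx":0,"ry":0,"rz":0}]' 50
python3 -m jog '[{"fingers":0.05,"x":0,"y":0,"z":-0.05,"rx":0,"ry":0,"rz":0},{"fingers":0.05,"x":0,"y":0,"z":-0.05,"rx":0,"ry":0,"rz":0},{"fingers":0.05,"x":0,"y":0,"z":-0.05,"rx":0,"ry":0,"rz":0},{"fingers":0.05,"x":-0.0205,"y":0.0527,"z":0,"rx":0,"ry":0,"rz":0},{"fingers":0.05,"x":-0.0205,"y":0.0527,"z":0,"rx":0,"ry":0,"rz":0},{"fingers":0.05,"x":-0.0205,"y":0.0527,"z":0,"rx":0,"ry":0,"rz":0},{"fingers":0.05,"x":-0.0205,"y":0.0527,"z":0,"rx":0,"ry":0,"rz":0}]'
python3 -m jog '[{"fingers":0.05,"x":-0.0205,"y":0.0527,"z":0,"rx":0,"ry":0,"rz":0},{"fingers":0.05,"x":-0.0205,"y":0.0527,"z":0,"rx":0,"ry":0,"rz":0},{"fingers":0.05,"x":-0.0205,"y":0.0527,"z":0,"rx":0,"ry":0,"rz":0},{"fingers":0.05,"x":-0.0205,"y":0.0527,"z":0,"rx":0,"ry":0,"rz":0},{"fingers":0.05,"x":0,"y":0,"z":0,"rx":0,"ry":0,"rz":0},{"fingers":0.05,"x":0,"y":0,"z":0,"rx":0,"ry":0,"rz":0},{"fingers":0.05,"x":0,"y":0,"z":0,"rx":0,"ry":0,"rz":0},{"fingers":0.05,"x":0,"y":0,"z":0,"rx":0,"ry":0,"rz":0}]'
python3 - <<'E'
from h import *
to(.624,.116,.079)
p,W,d=cloud("wrist");print(tcp()[0]["tcp_pos"],blobs(p,W,d,"coral",.11,.3,100))
E
```

```text
clock: 19.58
tcp_pos: [0.4592, -0.3072, 0.0027]
orientation: [-0.003, 3.139, -0.002]
contact_force: [0.0, 0.8, 7.7]
grip_width: 0.0577
gripper_force: 53.8
clock: 20.45
tcp_pos: [0.5404, -0.0941, 0.152]
orientation: [-0.002, 3.14, -0.0]
contact_force: [0.9, -1.2, -0.4]
grip_width: 0.0575
gripper_force: 53.7
clock: 21.45
tcp_pos: [0.6213, 0.1137, 0.1515]
orientation: [0.001, 3.141, -0.0]
contact_force: [-0.3, -0.3, -0.5]
grip_width: 0.0576
gripper_force: 53.7
shift tool [-0.0027  0.0023  0.0725] rz to square 0.02
[0.62133747 0.11399315 0.15149394] [(0.62, 0.1145, 0.1641, 0.0303, [317.0, 299.0])]
```

```bash
python3 -m jog '[{"fingers":0.05,"x":-0.0035,"y":0.0015,"z":0.04,"rx":0,"ry":0,"rz":0},{"fingers":0.05,"x":0,"y":0,"z":0.02,"rx":0,"ry":0,"rz":0},{"fingers":0.05,"x":0,"y":0,"z":0.009,"rx":0,"ry":0,"rz":0},{"fingers":0.05,"x":0,"y":0,"z":0.003,"rx":0,"ry":0,"rz":0},{"fingers":0.05,"x":0,"y":0,"z":0,"rx":0,"ry":0,"rz":0},{"fingers":0.05,"x":0,"y":0,"z":0,"rx":0,"ry":0,"rz":0},{"fingers":0.05,"x":0,"y":0,"z":0,"rx":0,"ry":0,"rz":0}]'
python3 -m jog '[{"fingers":0.0854,"x":0,"y":0,"z":0,"rx":0,"ry":0,"rz":0},{"fingers":0.0854,"x":0,"y":0,"z":0,"rx":0,"ry":0,"rz":0},{"fingers":0.0854,"x":0,"y":0,"z":0,"rx":0,"ry":0,"rz":0},{"fingers":0.0854,"x":0,"y":0,"z":-0.03,"rx":0,"ry":0,"rz":0},{"fingers":0.0854,"x":0,"y":0,"z":-0.04,"rx":0,"ry":0,"rz":0},{"fingers":0.0854,"x":0,"y":0,"z":0,"rx":0,"ry":0,"rz":0},{"fingers":0.0854,"x":0,"y":0,"z":0,"rx":0,"ry":0,"rz":0}]'
python3 - <<'E'
from h import *
p,W,d=cloud("wrist")
for a in((.03,.065),(.065,.09)):print(a,blobs(p,W,d,"coral",*a,60))
to(.438,-.155,.13)
E
```

```text
clock: 22.38
tcp_pos: [0.6253, 0.1168, 0.0799]
orientation: [-0.003, 3.141, 0.001]
contact_force: [0.4, 0.2, 0.0]
grip_width: 0.0578
gripper_force: 53.7
clock: 23.25
tcp_pos: [0.6246, 0.1167, 0.1489]
orientation: [0.003, -3.141, 0.0]
contact_force: [-0.7, -0.7, -0.7]
grip_width: 0.0856
gripper_force: 0.0
(0.03, 0.065) [(0.6238, 0.1162, 0.0488, 0.0299, [316.0, 239.0]), (0.7724, 0.0987, 0.0341, 0.0124, [298.0, 385.0])]
(0.065, 0.09) [(0.6229, 0.1157, 0.081, 0.0425, [315.0, 244.0])]
shift tool [ 0.1866 -0.2713  0.0187] rz to square -0.11
```

Second coral ring flat (top at 0.049). Third.

```bash
python3 -m jog '[{"fingers":0.0854,"x":0.0311,"y":-0.0452,"z":0,"rx":0,"ry":0,"rz":0},{"fingers":0.0854,"x":0.0311,"y":-0.0452,"z":0,"rx":0,"ry":0,"rz":0},{"fingers":0.0854,"x":0.0311,"y":-0.0452,"z":0,"rx":0,"ry":0,"rz":0},{"fingers":0.0854,"x":0.0311,"y":-0.0452,"z":0,"rx":0,"ry":0,"rz":0},{"fingers":0.0854,"x":0.0311,"y":-0.0452,"z":0,"rx":0,"ry":0,"rz":0},{"fingers":0.0854,"x":0.0311,"y":-0.0452,"z":0,"rx":0,"ry":0,"rz":0}]'
python3 -m jog '[{"fingers":0.0854,"x":0,"y":0,"z":0,"rx":0,"ry":0,"rz":0},{"fingers":0.0854,"x":0,"y":0,"z":0,"rx":0,"ry":0,"rz":0},{"fingers":0.0854,"x":0,"y":0,"z":0,"rx":0,"ry":0,"rz":0},{"fingers":0.0854,"x":0,"y":0,"z":0,"rx":0,"ry":0,"rz":0}]'
python3 - <<'E'
from h import *
p,W,d=cloud("wrist");b=blobs(p,W,d,"coral",.008,.03,500);print(b)
to(.438,-.155,.001)
E
```

```text
clock: 24.05
tcp_pos: [0.4369, -0.1559, 0.1484]
orientation: [0.003, -3.14, -0.0]
contact_force: [0.1, -1.2, 0.3]
grip_width: 0.0854
gripper_force: 0.0
clock: 24.55
tcp_pos: [0.4394, -0.1538, 0.1491]
orientation: [0.006, -3.141, -0.0]
contact_force: [0.9, 0.7, -0.7]
grip_width: 0.0854
gripper_force: 0.0
[(0.4376, -0.155, 0.0155, 0.03, [315.0, 226.0])]
shift tool [ 0.0012 -0.001   0.1481] rz to square -0.21
```

```bash
python3 -m jog '[{"fingers":0.0854,"x":0.0015,"y":-0.001,"z":0.055,"rx":0,"ry":0,"rz":0},{"fingers":0.0854,"x":0,"y":0,"z":0.055,"rx":0,"ry":0,"rz":0},{"fingers":0.0854,"x":0,"y":0,"z":0.025,"rx":0,"ry":0,"rz":0},{"fingers":0.0854,"x":0,"y":0,"z":0.013,"rx":0,"ry":0,"rz":0},{"fingers":0.05,"x":0,"y":0,"z":0,"rx":0,"ry":0,"rz":0},{"fingers":0.05,"x":0,"y":0,"z":0,"rx":0,"ry":0,"rz":0},{"fingers":0.05,"x":0,"y":0,"z":0,"rx":0,"ry":0,"rz":0},{"fingers":0.05,"x":0,"y":0,"z":0,"rx":0,"ry":0,"rz":0}]' 50
python3 -m jog '[{"fingers":0.05,"x":0,"y":0,"z":-0.05,"rx":0,"ry":0,"rz":0},{"fingers":0.05,"x":0,"y":0,"z":-0.05,"rx":0,"ry":0,"rz":0},{"fingers":0.05,"x":0,"y":0,"z":-0.05,"rx":0,"ry":0,"rz":0},{"fingers":0.05,"x":-0.0311,"y":0.0452,"z":0,"rx":0,"ry":0,"rz":0},{"fingers":0.05,"x":-0.0311,"y":0.0452,"z":0,"rx":0,"ry":0,"rz":0},{"fingers":0.05,"x":-0.0311,"y":0.0452,"z":0,"rx":0,"ry":0,"rz":0}]'
python3 -m jog '[{"fingers":0.05,"x":-0.0311,"y":0.0452,"z":0,"rx":0,"ry":0,"rz":0},{"fingers":0.05,"x":-0.0311,"y":0.0452,"z":0,"rx":0,"ry":0,"rz":0},{"fingers":0.05,"x":-0.0311,"y":0.0452,"z":0,"rx":0,"ry":0,"rz":0},{"fingers":0.05,"x":0,"y":0,"z":0,"rx":0,"ry":0,"rz":0},{"fingers":0.05,"x":0,"y":0,"z":0,"rx":0,"ry":0,"rz":0},{"fingers":0.05,"x":0,"y":0,"z":0,"rx":0,"ry":0,"rz":0},{"fingers":0.05,"x":0,"y":0,"z":0,"rx":0,"ry":0,"rz":0}]'
python3 - <<'E'
from h import *
to(.624,.116,.079)
p,W,d=cloud("wrist");print(tcp()[0]["tcp_pos"],blobs(p,W,d,"coral",.11,.3,100))
E
```

```text
clock: 25.6
tcp_pos: [0.4383, -0.156, 0.0025]
orientation: [-0.003, 3.139, -0.0]
contact_force: [-1.5, 0.5, 7.7]
grip_width: 0.0577
gripper_force: 53.8
clock: 26.35
tcp_pos: [0.5315, -0.0187, 0.1524]
orientation: [-0.002, 3.139, 0.0]
contact_force: [0.5, -1.6, -0.1]
grip_width: 0.0578
gripper_force: 53.8
clock: 27.22
tcp_pos: [0.6231, 0.1143, 0.1516]
orientation: [0.0, 3.142, -0.0]
contact_force: [0.0, -0.4, 0.4]
grip_width: 0.0575
gripper_force: 53.8
shift tool [-0.0009  0.0017  0.0726] rz to square 0.01
[0.62319619 0.11461863 0.15156708] [(0.6235, 0.1159, 0.1642, 0.031, [317.0, 301.0])]
```

```bash
python3 -m jog '[{"fingers":0.05,"x":-0.0005,"y":0.001,"z":0.04,"rx":0,"ry":0,"rz":0},{"fingers":0.05,"x":0,"y":0,"z":0.02,"rx":0,"ry":0,"rz":0},{"fingers":0.05,"x":0,"y":0,"z":0.009,"rx":0,"ry":0,"rz":0},{"fingers":0.05,"x":0,"y":0,"z":0.003,"rx":0,"ry":0,"rz":0},{"fingers":0.05,"x":0,"y":0,"z":0,"rx":0,"ry":0,"rz":0},{"fingers":0.05,"x":0,"y":0,"z":0,"rx":0,"ry":0,"rz":0},{"fingers":0.05,"x":0,"y":0,"z":0,"rx":0,"ry":0,"rz":0}]'
python3 -m jog '[{"fingers":0.0854,"x":0,"y":0,"z":0,"rx":0,"ry":0,"rz":0},{"fingers":0.0854,"x":0,"y":0,"z":0,"rx":0,"ry":0,"rz":0},{"fingers":0.0854,"x":0,"y":0,"z":0,"rx":0,"ry":0,"rz":0},{"fingers":0.0854,"x":0,"y":0,"z":-0.03,"rx":0,"ry":0,"rz":0},{"fingers":0.0854,"x":0,"y":0,"z":-0.04,"rx":0,"ry":0,"rz":0},{"fingers":0.0854,"x":0,"y":0,"z":0,"rx":0,"ry":0,"rz":0},{"fingers":0.0854,"x":0,"y":0,"z":0,"rx":0,"ry":0,"rz":0}]'
python3 - <<'E'
from h import *
p,W,d=cloud("wrist")
for a in((.03,.072),(.072,.09)):print(a,blobs(p,W,d,"coral",*a,60))
E
python3 -m jog '[{"fingers":0.0854,"x":0.008,"y":0.047,"z":0,"rx":0,"ry":0,"rz":0},{"fingers":0.0854,"x":0.008,"y":0.047,"z":0,"rx":0,"ry":0,"rz":0},{"fingers":0.0854,"x":0.008,"y":0.047,"z":0,"rx":0,"ry":0,"rz":0},{"fingers":0.0854,"x":0.008,"y":0.047,"z":0,"rx":0,"ry":0,"rz":0},{"fingers":0.0854,"x":0,"y":0,"z":0,"rx":0,"ry":0,"rz":0},{"fingers":0.0854,"x":0,"y":0,"z":0,"rx":0,"ry":0,"rz":0},{"fingers":0.0854,"x":0,"y":0,"z":0,"rx":0,"ry":0,"rz":0},{"fingers":0.0854,"x":0,"y":0,"z":0,"rx":0,"ry":0,"rz":0}]'
python3 - <<'E'
from h import *
p,W,d=cloud("wrist");b=blobs(p,W,d,"grey",.008,.03,500);print(b)
to(.592,.304,.001)
E
```

```text
clock: 28.15
tcp_pos: [0.6243, 0.1168, 0.0799]
orientation: [-0.003, 3.141, 0.001]
contact_force: [-0.5, 0.1, -0.4]
grip_width: 0.0581
gripper_force: 53.8
clock: 29.02
tcp_pos: [0.6235, 0.1167, 0.1489]
orientation: [0.003, -3.141, 0.0]
contact_force: [-0.6, 0.4, -0.7]
grip_width: 0.0854
gripper_force: 0.0
(0.03, 0.072) [(0.6232, 0.1161, 0.0647, 0.0301, [316.0, 244.0]), (0.7712, 0.0992, 0.0339, 0.012, [298.0, 386.0])]
(0.072, 0.09) [(0.6229, 0.1157, 0.081, 0.0424, [315.0, 245.0])]
clock: 30.08
tcp_pos: [0.5921, 0.3031, 0.1492]
orientation: [-0.0, -3.142, 0.001]
contact_force: [0.2, 0.2, -0.4]
grip_width: 0.0857
gripper_force: 0.0
[(0.4426, 0.167, 0.0151, 0.0304, [139.0, 39.0]), (0.5913, 0.3047, 0.0155, 0.0295, [318.0, 227.0]), (0.5896, 0.033, 0.0164, 0.0196, [14.0, 229.0])]
shift tool [-0.      0.0006  0.1483] rz to square 0.0
```

```bash
python3 -m jog '[{"fingers":0.0854,"x":0,"y":0.001,"z":0.055,"rx":0,"ry":0,"rz":0},{"fingers":0.0854,"x":0,"y":0,"z":0.055,"rx":0,"ry":0,"rz":0},{"fingers":0.0854,"x":0,"y":0,"z":0.025,"rx":0,"ry":0,"rz":0},{"fingers":0.0854,"x":0,"y":0,"z":0.013,"rx":0,"ry":0,"rz":0},{"fingers":0.05,"x":0,"y":0,"z":0,"rx":0,"ry":0,"rz":0},{"fingers":0.05,"x":0,"y":0,"z":0,"rx":0,"ry":0,"rz":0},{"fingers":0.05,"x":0,"y":0,"z":0,"rx":0,"ry":0,"rz":0},{"fingers":0.05,"x":0,"y":0,"z":0,"rx":0,"ry":0,"rz":0}]' 50
python3 -m jog '[{"fingers":0.05,"x":0,"y":0,"z":-0.05,"rx":0,"ry":0,"rz":0},{"fingers":0.05,"x":0,"y":0,"z":-0.05,"rx":0,"ry":0,"rz":0},{"fingers":0.05,"x":0,"y":0,"z":-0.05,"rx":0,"ry":0,"rz":0},{"fingers":0.05,"x":0,"y":-0.0507,"z":0,"rx":0,"ry":0,"rz":0},{"fingers":0.05,"x":0,"y":-0.0507,"z":0,"rx":0,"ry":0,"rz":0},{"fingers":0.05,"x":0,"y":-0.0507,"z":0,"rx":0,"ry":0,"rz":0},{"fingers":0.05,"x":0,"y":-0.0507,"z":0,"rx":0,"ry":0,"rz":0}]'
python3 -m jog '[{"fingers":0.05,"x":0,"y":-0.0507,"z":0,"rx":0,"ry":0,"rz":0},{"fingers":0.05,"x":0,"y":-0.0507,"z":0,"rx":0,"ry":0,"rz":0},{"fingers":0.05,"x":0,"y":-0.0507,"z":0,"rx":0,"ry":0,"rz":0},{"fingers":0.05,"x":0,"y":-0.0507,"z":0,"rx":0,"ry":0,"rz":0},{"fingers":0.05,"x":0,"y":0,"z":0,"rx":0,"ry":0,"rz":0},{"fingers":0.05,"x":0,"y":0,"z":0,"rx":0,"ry":0,"rz":0},{"fingers":0.05,"x":0,"y":0,"z":0,"rx":0,"ry":0,"rz":0},{"fingers":0.05,"x":0,"y":0,"z":0,"rx":0,"ry":0,"rz":0}]'
python3 - <<'E'
from h import *
to(.594,-.1016,.079)
p,W,d=cloud("wrist");print(tcp()[0]["tcp_pos"],blobs(p,W,d,"grey",.155,.17,100))
E
```

```text
clock: 31.12
tcp_pos: [0.5928, 0.3062, 0.003]
orientation: [-0.003, 3.139, 0.002]
contact_force: [-0.5, 0.4, 6.7]
grip_width: 0.0575
gripper_force: 54.0
clock: 32.0
tcp_pos: [0.5918, 0.1013, 0.1518]
orientation: [-0.003, 3.141, 0.0]
contact_force: [0.6, -0.5, -0.1]
grip_width: 0.0575
gripper_force: 53.7
clock: 33.0
tcp_pos: [0.5925, -0.0984, 0.1513]
orientation: [0.006, -3.142, -0.001]
contact_force: [0.0, 0.4, 0.3]
grip_width: 0.0578
gripper_force: 53.7
shift tool [-0.0015 -0.0032  0.0723] rz to square -0.23
[ 0.59240716 -0.09872116  0.15126934] [(0.5914, -0.0979, 0.1636, 0.0318, [323.0, 282.0])]
```

```bash
python3 -m jog '[{"fingers":0.05,"x":-0.002,"y":-0.0028,"z":0.04,"rx":0,"ry":0,"rz":0},{"fingers":0.05,"x":0,"y":0,"z":0.02,"rx":0,"ry":0,"rz":0},{"fingers":0.05,"x":0,"y":0,"z":0.009,"rx":0,"ry":0,"rz":0},{"fingers":0.05,"x":0,"y":0,"z":0.003,"rx":0,"ry":0,"rz":0},{"fingers":0.05,"x":0,"y":0,"z":0,"rx":0,"ry":0,"rz":0},{"fingers":0.05,"x":0,"y":0,"z":0,"rx":0,"ry":0,"rz":0},{"fingers":0.05,"x":0,"y":0,"z":0,"rx":0,"ry":0,"rz":0}]'
python3 -m jog '[{"fingers":0.0854,"x":0,"y":0,"z":0,"rx":0,"ry":0,"rz":0},{"fingers":0.0854,"x":0,"y":0,"z":0,"rx":0,"ry":0,"rz":0},{"fingers":0.0854,"x":0,"y":0,"z":0,"rx":0,"ry":0,"rz":0},{"fingers":0.0854,"x":0,"y":0,"z":-0.03,"rx":0,"ry":0,"rz":0},{"fingers":0.0854,"x":0,"y":0,"z":-0.04,"rx":0,"ry":0,"rz":0},{"fingers":0.0854,"x":0,"y":0,"z":0,"rx":0,"ry":0,"rz":0},{"fingers":0.0854,"x":0,"y":0,"z":0,"rx":0,"ry":0,"rz":0}]'
python3 - <<'E'
from h import *
p,W,d=cloud("wrist")
for a in((.03,.065),(.065,.09)):print(a,blobs(p,W,d,"grey",*a,60))
E
python3 -m jog '[{"fingers":0.0854,"x":0.0252,"y":0.0446,"z":0,"rx":0,"ry":0,"rz":0},{"fingers":0.0854,"x":0.0252,"y":0.0446,"z":0,"rx":0,"ry":0,"rz":0},{"fingers":0.0854,"x":0.0252,"y":0.0446,"z":0,"rx":0,"ry":0,"rz":0},{"fingers":0.0854,"x":0.0252,"y":0.0446,"z":0,"rx":0,"ry":0,"rz":0},{"fingers":0.0854,"x":0.0252,"y":0.0446,"z":0,"rx":0,"ry":0,"rz":0},{"fingers":0.0854,"x":0.0252,"y":0.0446,"z":0,"rx":0,"ry":0,"rz":0},{"fingers":0.0854,"x":0,"y":0,"z":0,"rx":0,"ry":0,"rz":0},{"fingers":0.0854,"x":0,"y":0,"z":0,"rx":0,"ry":0,"rz":0}]'
python3 -m jog '[{"fingers":0.0854,"x":0,"y":0,"z":0,"rx":0,"ry":0,"rz":0},{"fingers":0.0854,"x":0,"y":0,"z":0,"rx":0,"ry":0,"rz":0}]'
python3 - <<'E'
from h import *
p,W,d=cloud("wrist");b=blobs(p,W,d,"grey",.008,.03,500);print(b)
to(.443,.166,.001)
E
```

```text
clock: 33.92
tcp_pos: [0.5947, -0.1028, 0.0799]
orientation: [-0.003, 3.141, -0.0]
contact_force: [0.2, 0.3, -0.5]
grip_width: 0.0574
gripper_force: 53.7
clock: 34.8
tcp_pos: [0.594, -0.1026, 0.149]
orientation: [0.003, -3.141, -0.0]
contact_force: [-0.4, 0.0, -0.4]
grip_width: 0.0857
gripper_force: 0.0
(0.03, 0.065) [(0.5934, -0.1016, 0.0329, 0.0299, [317.0, 236.0]), (0.6074, 0.0063, 0.036, 0.0411, [447.0, 249.0])]
(0.065, 0.09) [(0.5626, -0.1053, 0.0808, 0.0289, [302.0, 198.0]), (0.6239, -0.079, 0.0813, 0.0101, [352.0, 296.0])]
clock: 35.85
tcp_pos: [0.4424, 0.164, 0.1486]
orientation: [0.003, -3.14, 0.002]
contact_force: [-0.3, 0.4, 0.6]
grip_width: 0.0856
gripper_force: 0.0
clock: 36.1
tcp_pos: [0.4431, 0.1635, 0.1491]
orientation: [-0.001, -3.141, 0.001]
contact_force: [-0.2, 0.3, 0.7]
grip_width: 0.0856
gripper_force: 0.0
[(0.4416, 0.1661, 0.0155, 0.0297, [319.0, 226.0]), (0.5696, -0.1086, 0.0172, 0.0404, [44.0, 344.0])]
shift tool [0.     0.0024 0.1482] rz to square 0.01
```

```bash
python3 -m jog '[{"fingers":0.0854,"x":0.0005,"y":0.0022,"z":0.055,"rx":0,"ry":0,"rz":0},{"fingers":0.0854,"x":0,"y":0,"z":0.055,"rx":0,"ry":0,"rz":0},{"fingers":0.0854,"x":0,"y":0,"z":0.025,"rx":0,"ry":0,"rz":0},{"fingers":0.0854,"x":0,"y":0,"z":0.013,"rx":0,"ry":0,"rz":0},{"fingers":0.05,"x":0,"y":0,"z":0,"rx":0,"ry":0,"rz":0},{"fingers":0.05,"x":0,"y":0,"z":0,"rx":0,"ry":0,"rz":0},{"fingers":0.05,"x":0,"y":0,"z":0,"rx":0,"ry":0,"rz":0},{"fingers":0.05,"x":0,"y":0,"z":0,"rx":0,"ry":0,"rz":0}]' 50
python3 -m jog '[{"fingers":0.05,"x":0,"y":0,"z":-0.05,"rx":0,"ry":0,"rz":0},{"fingers":0.05,"x":0,"y":0,"z":-0.05,"rx":0,"ry":0,"rz":0},{"fingers":0.05,"x":0,"y":0,"z":-0.05,"rx":0,"ry":0,"rz":0},{"fingers":0.05,"x":-0.0253,"y":-0.0446,"z":0,"rx":0,"ry":0,"rz":0},{"fingers":0.05,"x":-0.0253,"y":-0.0446,"z":0,"rx":0,"ry":0,"rz":0},{"fingers":0.05,"x":-0.0253,"y":-0.0446,"z":0,"rx":0,"ry":0,"rz":0}]'
python3 -m jog '[{"fingers":0.05,"x":-0.0253,"y":-0.0446,"z":0,"rx":0,"ry":0,"rz":0},{"fingers":0.05,"x":-0.0253,"y":-0.0446,"z":0,"rx":0,"ry":0,"rz":0},{"fingers":0.05,"x":-0.0253,"y":-0.0446,"z":0,"rx":0,"ry":0,"rz":0},{"fingers":0.05,"x":0,"y":0,"z":0,"rx":0,"ry":0,"rz":0},{"fingers":0.05,"x":0,"y":0,"z":0,"rx":0,"ry":0,"rz":0},{"fingers":0.05,"x":0,"y":0,"z":0,"rx":0,"ry":0,"rz":0},{"fingers":0.05,"x":0,"y":0,"z":0,"rx":0,"ry":0,"rz":0}]'
python3 - <<'E'
from h import *
to(.594,-.1016,.079)
p,W,d=cloud("wrist");print(tcp()[0]["tcp_pos"],blobs(p,W,d,"grey",.158,.17,100))
E
```

```text
clock: 37.15
tcp_pos: [0.4431, 0.1671, 0.0026]
orientation: [-0.002, 3.139, 0.002]
contact_force: [-0.5, -0.5, 7.8]
grip_width: 0.0577
gripper_force: 53.9
clock: 37.9
tcp_pos: [0.5192, 0.0321, 0.1524]
orientation: [-0.004, 3.14, 0.001]
contact_force: [0.9, 0.3, -0.5]
grip_width: 0.0577
gripper_force: 53.8
clock: 38.78
tcp_pos: [0.5942, -0.0991, 0.1515]
orientation: [-0.006, 3.142, 0.001]
contact_force: [-0.6, 0.6, -1.1]
grip_width: 0.0578
gripper_force: 53.8
shift tool [ 0.0002 -0.0025  0.0725] rz to square -0.21
[ 0.59424195 -0.09942221  0.15145298] [(0.5932, -0.0987, 0.1641, 0.0319, [323.0, 282.0])]
```

```bash
python3 -m jog '[{"fingers":0.05,"x":-0.0005,"y":-0.002,"z":0.04,"rx":0,"ry":0,"rz":0},{"fingers":0.05,"x":0,"y":0,"z":0.02,"rx":0,"ry":0,"rz":0},{"fingers":0.05,"x":0,"y":0,"z":0.009,"rx":0,"ry":0,"rz":0},{"fingers":0.05,"x":0,"y":0,"z":0.003,"rx":0,"ry":0,"rz":0},{"fingers":0.05,"x":0,"y":0,"z":0,"rx":0,"ry":0,"rz":0},{"fingers":0.05,"x":0,"y":0,"z":0,"rx":0,"ry":0,"rz":0},{"fingers":0.05,"x":0,"y":0,"z":0,"rx":0,"ry":0,"rz":0}]'
python3 -m jog '[{"fingers":0.0854,"x":0,"y":0,"z":0,"rx":0,"ry":0,"rz":0},{"fingers":0.0854,"x":0,"y":0,"z":0,"rx":0,"ry":0,"rz":0},{"fingers":0.0854,"x":0,"y":0,"z":0,"rx":0,"ry":0,"rz":0},{"fingers":0.0854,"x":0,"y":0,"z":-0.03,"rx":0,"ry":0,"rz":0},{"fingers":0.0854,"x":0,"y":0,"z":-0.04,"rx":0,"ry":0,"rz":0},{"fingers":0.0854,"x":0,"y":0,"z":0,"rx":0,"ry":0,"rz":0},{"fingers":0.0854,"x":0,"y":0,"z":0,"rx":0,"ry":0,"rz":0}]'
python3 - <<'E'
from h import *
p,W,d=cloud("wrist")
for a in((.03,.065),(.065,.09)):print(a,blobs(p,W,d,"grey",*a,60))
c=cloud("top");cv2.imwrite("pics/t2.png",c[0][:,:,::-1])
print("knobs",blobs(*c,"coral",.043,.053,20),blobs(*c,"grey",.043,.053,20))
to(.7815,-.1201,.13)
E
```

```text
clock: 39.7
tcp_pos: [0.5953, -0.1026, 0.0799]
orientation: [-0.003, 3.141, 0.0]
contact_force: [-0.6, -0.5, -0.4]
grip_width: 0.0575
gripper_force: 53.8
clock: 40.58
tcp_pos: [0.5946, -0.1024, 0.1489]
orientation: [0.003, -3.141, -0.0]
contact_force: [-0.6, -1.0, -0.7]
grip_width: 0.0853
gripper_force: 0.0
(0.03, 0.065) [(0.5938, -0.1016, 0.0488, 0.0303, [317.0, 239.0]), (0.607, 0.0061, 0.0359, 0.0413, [447.0, 248.0])]
(0.065, 0.09) [(0.5645, -0.1032, 0.0808, 0.0308, [302.0, 197.0]), (0.6235, -0.0757, 0.081, 0.0075, [355.0, 293.0])]
knobs [(0.7784, 0.0979, 0.0468, 0.014, [286.0, 122.0])] [(0.7819, -0.1199, 0.046, 0.0137, [385.0, 123.0]), (0.6077, 0.0077, 0.0456, 0.0149, [325.0, 198.0]), (0.5858, -0.0792, 0.0473, 0.0158, [366.0, 210.0]), (0.4842, 0.3061, 0.0484, 0.0226, [188.0, 254.0])]
shift tool [-0.1875 -0.0181  0.0177] rz to square -0.11
```

View pics/t2.png

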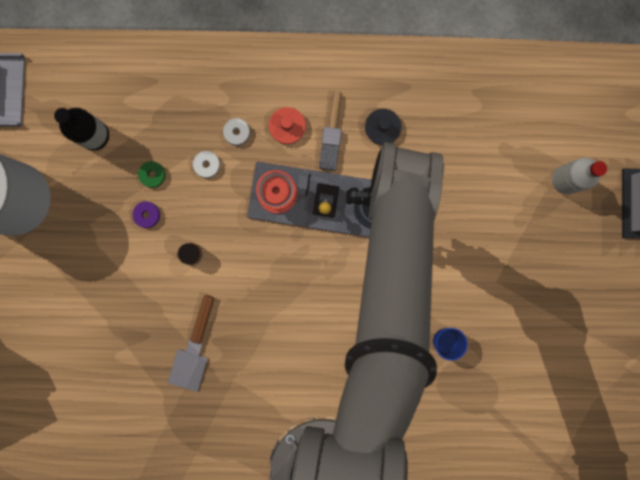

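The view shows the bench cleared: the rest are the green (151,175), purple (146,215) and white (206,164; 236,131) look-alikes. Both lids stand at (287,125) and (383,126). Now the grey lid.

```bash
python3 -m jog '[{"fingers":0.0854,"x":-0.0468,"y":-0.0044,"z":0,"rx":0,"ry":0,"rz":0},{"fingers":0.0854,"x":-0.0468,"y":-0.0044,"z":0,"rx":0,"ry":0,"rz":0},{"fingers":0.0854,"x":-0.0468,"y":-0.0044,"z":0,"rx":0,"ry":0,"rz":0},{"fingers":0.0854,"x":-0.0468,"y":-0.0044,"z":0,"rx":0,"ry":0,"rz":0},{"fingers":0.0854,"x":0,"y":0,"z":0,"rx":0,"ry":0,"rz":0},{"fingers":0.0854,"x":0,"y":0,"z":0,"rx":0,"ry":0,"rz":0},{"fingers":0.0854,"x":0,"y":0,"z":0,"rx":0,"ry":0,"rz":0},{"fingers":0.0854,"x":0,"y":0,"z":0,"rx":0,"ry":0,"rz":0}]'
python3 - <<'E'
from h import *
to(.7817,-.1200,.028)
E
```

```text
clock: 41.68
tcp_pos: [0.7815, -0.1198, 0.1498]
orientation: [-0.002, 3.142, 0.0]
contact_force: [-0.9, -0.5, 0.2]
grip_width: 0.085
gripper_force: 0.0
shift tool [-0.0002 -0.0002  0.1218] rz to square -0.09
```

```bash
python3 -m jog '[{"fingers":0.0854,"x":0,"y":0,"z":0.05,"rx":0,"ry":0,"rz":0},{"fingers":0.0854,"x":0,"y":0,"z":0.05,"rx":0,"ry":0,"rz":0},{"fingers":0.0854,"x":0,"y":0,"z":0.021,"rx":0,"ry":0,"rz":0},{"fingers":0.02,"x":0,"y":0,"z":0,"rx":0,"ry":0,"rz":0},{"fingers":0.02,"x":0,"y":0,"z":0,"rx":0,"ry":0,"rz":0},{"fingers":0.02,"x":0,"y":0,"z":0,"rx":0,"ry":0,"rz":0},{"fingers":0.02,"x":0,"y":0,"z":0,"rx":0,"ry":0,"rz":0},{"fingers":0.02,"x":0,"y":0,"z":0,"rx":0,"ry":0,"rz":0}]' 60
python3 -m jog '[{"fingers":0.02,"x":0,"y":0,"z":-0.04,"rx":0,"ry":0,"rz":0},{"fingers":0.02,"x":0,"y":0,"z":-0.045,"rx":0,"ry":0,"rz":0},{"fingers":0.02,"x":0,"y":0,"z":-0.04,"rx":0,"ry":0,"rz":0},{"fingers":0.02,"x":0.0468,"y":0.0045,"z":0,"rx":0,"ry":0,"rz":0},{"fingers":0.02,"x":0.0468,"y":0.0045,"z":0,"rx":0,"ry":0,"rz":0},{"fingers":0.02,"x":0.0468,"y":0.0045,"z":0,"rx":0,"ry":0,"rz":0},{"fingers":0.02,"x":0.0468,"y":0.0045,"z":0,"rx":0,"ry":0,"rz":0}]'
python3 -m jog '[{"fingers":0.02,"x":0,"y":0,"z":0,"rx":0,"ry":0,"rz":0},{"fingers":0.02,"x":0,"y":0,"z":0,"rx":0,"ry":0,"rz":0},{"fingers":0.02,"x":0,"y":0,"z":0,"rx":0,"ry":0,"rz":0},{"fingers":0.02,"x":0,"y":0,"z":0,"rx":0,"ry":0,"rz":0}]'
python3 - <<'E'
from h import *
to(.594,-.1016,.1)
p,W,d=cloud("wrist");z=tcp()[0]["tcp_pos"];print(z,blobs(p,W,d,"grey",.135,.15,100))
cv2.imwrite("pics/w3.png",p[:,:,::-1])
E
```

```text
clock: 42.68
tcp_pos: [0.7838, -0.1201, 0.031]
orientation: [-0.003, 3.138, -0.0]
contact_force: [-0.4, 0.6, 6.3]
grip_width: 0.026
gripper_force: 59.4
clock: 43.55
tcp_pos: [0.5934, -0.102, 0.1539]
orientation: [-0.003, 3.141, 0.0]
contact_force: [-0.7, -0.4, -0.6]
grip_width: 0.026
gripper_force: 59.2
clock: 44.05
tcp_pos: [0.5958, -0.1022, 0.1532]
orientation: [-0.003, 3.141, -0.0]
contact_force: [0.4, -0.6, -1.4]
grip_width: 0.0255
gripper_force: 59.2
shift tool [0.0018 0.0006 0.0532] rz to square -0.11
[ 0.595543   -0.10217415  0.15313093] [(0.5767, -0.1096, 0.1397, 0.0372, [279.0, 247.0])]
```

View pics/w3.png

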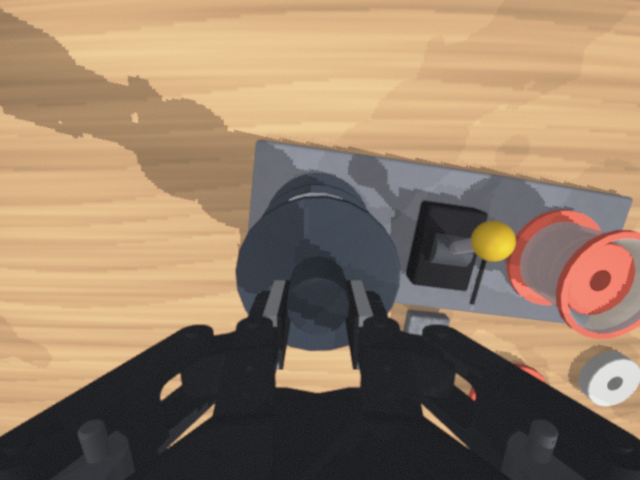

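The grey lid hangs level in the fingers above the grey tube (318,270). Lower it.

```bash
python3 -m jog '[{"fingers":0.02,"x":0.0015,"y":0.0006,"z":0.03,"rx":0,"ry":0,"rz":0},{"fingers":0.02,"x":0,"y":0,"z":0.01,"rx":0,"ry":0,"rz":0},{"fingers":0.02,"x":0,"y":0,"z":0.006,"rx":0,"ry":0,"rz":0},{"fingers":0.02,"x":0,"y":0,"z":0.004,"rx":0,"ry":0,"rz":0},{"fingers":0.02,"x":0,"y":0,"z":0.001,"rx":0,"ry":0,"rz":0},{"fingers":0.02,"x":0,"y":0,"z":0,"rx":0,"ry":0,"rz":0},{"fingers":0.02,"x":0,"y":0,"z":0,"rx":0,"ry":0,"rz":0}]'
python3 -m jog '[{"fingers":0.0854,"x":0,"y":0,"z":0,"rx":0,"ry":0,"rz":0},{"fingers":0.0854,"x":0,"y":0,"z":0,"rx":0,"ry":0,"rz":0},{"fingers":0.0854,"x":0,"y":0,"z":0,"rx":0,"ry":0,"rz":0},{"fingers":0.0854,"x":0,"y":0,"z":-0.02,"rx":0,"ry":0,"rz":0},{"fingers":0.0854,"x":0,"y":0,"z":-0.04,"rx":0,"ry":0,"rz":0},{"fingers":0.0854,"x":-0.015,"y":0.04,"z":-0.02,"rx":0,"ry":0,"rz":0},{"fingers":0.0854,"x":-0.04,"y":0.04,"z":0,"rx":0,"ry":0,"rz":0}]'
python3 -m jog '[{"fingers":0.0854,"x":-0.043,"y":0.04,"z":0,"rx":0,"ry":0,"rz":0},{"fingers":0.0854,"x":-0.043,"y":0.04,"z":0,"rx":0,"ry":0,"rz":0},{"fingers":0.0854,"x":-0.043,"y":0.04,"z":0,"rx":0,"ry":0,"rz":0},{"fingers":0.0854,"x":0,"y":0,"z":0,"rx":0,"ry":0,"rz":0},{"fingers":0.0854,"x":0,"y":0,"z":0,"rx":0,"ry":0,"rz":0},{"fingers":0.0854,"x":0,"y":0,"z":0,"rx":0,"ry":0,"rz":0},{"fingers":0.0854,"x":0,"y":0,"z":0,"rx":0,"ry":0,"rz":0}]'
python3 - <<'E'
from h import *
c=cloud("top")
print(blobs(*c,"grey",.08,.095,20),"knob",blobs(*c,"grey",.11,.13,20))
to(.7786,.0981,.029)
E
```

```text
clock: 44.98
tcp_pos: [0.5938, -0.1016, 0.1028]
orientation: [-0.003, 3.141, -0.0]
contact_force: [-0.7, -0.4, 1.6]
grip_width: 0.0259
gripper_force: 59.5
clock: 45.85
tcp_pos: [0.6491, -0.0217, 0.185]
orientation: [0.001, 3.138, 0.0]
contact_force: [0.8, -0.1, 0.2]
grip_width: 0.0852
gripper_force: 0.0
clock: 46.72
tcp_pos: [0.7768, 0.0973, 0.1829]
orientation: [-0.0, 3.141, -0.0]
contact_force: [-0.2, -0.4, 0.4]
grip_width: 0.0854
gripper_force: 0.0
[(0.7443, 0.5284, 0.0882, 0.0343, [92.0, 133.0]), (0.5934, -0.1004, 0.088, 0.0435, [377.0, 206.0])] knob [(0.7471, 0.5343, 0.123, 0.0347, [82.0, 127.0]), (0.5911, -0.1001, 0.1177, 0.0139, [378.0, 205.0])]
shift tool [-0.0017  0.0004  0.1539] rz to square -0.02
```

```bash
python3 -m jog '[{"fingers":0.0854,"x":-0.0015,"y":0.0005,"z":0.055,"rx":0,"ry":0,"rz":0},{"fingers":0.0854,"x":0,"y":0,"z":0.055,"rx":0,"ry":0,"rz":0},{"fingers":0.0854,"x":0,"y":0,"z":0.03,"rx":0,"ry":0,"rz":0},{"fingers":0.0854,"x":0,"y":0,"z":0.013,"rx":0,"ry":0,"rz":0},{"fingers":0.02,"x":0,"y":0,"z":0,"rx":0,"ry":0,"rz":0},{"fingers":0.02,"x":0,"y":0,"z":0,"rx":0,"ry":0,"rz":0},{"fingers":0.02,"x":0,"y":0,"z":0,"rx":0,"ry":0,"rz":0},{"fingers":0.02,"x":0,"y":0,"z":0,"rx":0,"ry":0,"rz":0}]' 60
python3 -m jog '[{"fingers":0.02,"x":0,"y":0,"z":0,"rx":0,"ry":0,"rz":0},{"fingers":0.02,"x":0,"y":0,"z":-0.04,"rx":0,"ry":0,"rz":0},{"fingers":0.02,"x":0,"y":0,"z":-0.045,"rx":0,"ry":0,"rz":0},{"fingers":0.02,"x":0,"y":0,"z":-0.04,"rx":0,"ry":0,"rz":0},{"fingers":0.02,"x":0.0515,"y":0.006,"z":0,"rx":0,"ry":0,"rz":0},{"fingers":0.02,"x":0.0515,"y":0.006,"z":0,"rx":0,"ry":0,"rz":0},{"fingers":0.02,"x":0.0515,"y":0.006,"z":0,"rx":0,"ry":0,"rz":0}]'
python3 -m jog '[{"fingers":0.02,"x":0,"y":0,"z":0,"rx":0,"ry":0,"rz":0},{"fingers":0.02,"x":0,"y":0,"z":0,"rx":0,"ry":0,"rz":0},{"fingers":0.02,"x":0,"y":0,"z":0,"rx":0,"ry":0,"rz":0},{"fingers":0.02,"x":0,"y":0,"z":0,"rx":0,"ry":0,"rz":0}]'
python3 - <<'E'
from h import *
to(.624,.116,.103)
p,W,d=cloud("wrist");print(blobs(p,W,d,"coral",.125,.16,100))
E
```

```text
clock: 47.78
tcp_pos: [0.7799, 0.0993, 0.0315]
orientation: [-0.003, 3.138, 0.001]
contact_force: [0.2, -1.0, 5.2]
grip_width: 0.0258
gripper_force: 59.3
clock: 48.65
tcp_pos: [0.6222, 0.1173, 0.1545]
orientation: [-0.003, 3.141, 0.001]
contact_force: [0.1, 1.0, -0.8]
grip_width: 0.0259
gripper_force: 59.1
clock: 49.15
tcp_pos: [0.625, 0.1167, 0.1542]
orientation: [-0.002, 3.141, -0.0]
contact_force: [-1.1, -0.1, -1.4]
grip_width: 0.0255
gripper_force: 59.1
shift tool [ 0.001  -0.0007  0.0512] rz to square -0.07
[(0.6224, 0.1174, 0.1402, 0.0418, [317.0, 250.0]), (0.6548, 0.1176, 0.1401, 0.0173, [318.0, 341.0])]
```

```bash
python3 -m jog '[{"fingers":0.02,"x":0.0005,"y":-0.0007,"z":0.03,"rx":0,"ry":0,"rz":0},{"fingers":0.02,"x":0,"y":0,"z":0.01,"rx":0,"ry":0,"rz":0},{"fingers":0.02,"x":0,"y":0,"z":0.006,"rx":0,"ry":0,"rz":0},{"fingers":0.02,"x":0,"y":0,"z":0.004,"rx":0,"ry":0,"rz":0},{"fingers":0.02,"x":0,"y":0,"z":0.002,"rx":0,"ry":0,"rz":0},{"fingers":0.02,"x":0,"y":0,"z":0,"rx":0,"ry":0,"rz":0},{"fingers":0.02,"x":0,"y":0,"z":0,"rx":0,"ry":0,"rz":0}]'
python3 -m jog '[{"fingers":0.0854,"x":0,"y":0,"z":0,"rx":0,"ry":0,"rz":0},{"fingers":0.0854,"x":0,"y":0,"z":0,"rx":0,"ry":0,"rz":0},{"fingers":0.0854,"x":0,"y":0,"z":0,"rx":0,"ry":0,"rz":0},{"fingers":0.0854,"x":0,"y":0,"z":-0.03,"rx":0,"ry":0,"rz":0},{"fingers":0.0854,"x":0,"y":0,"z":-0.05,"rx":0,"ry":0,"rz":0},{"fingers":0,"x":0.0315,"y":-0.033,"z":0,"rx":0,"ry":0,"rz":0},{"fingers":0,"x":0.0315,"y":-0.033,"z":0,"rx":0,"ry":0,"rz":0},{"fingers":0,"x":0.0315,"y":-0.033,"z":0,"rx":0,"ry":0,"rz":0}]'
python3 -m jog '[{"fingers":0,"x":0,"y":0,"z":0,"rx":0,"ry":0,"rz":0},{"fingers":0,"x":0,"y":0,"z":0,"rx":0,"ry":0,"rz":0},{"fingers":0,"x":0,"y":0,"z":0,"rx":0,"ry":0,"rz":0},{"fingers":0,"x":0,"y":0,"z":0,"rx":0,"ry":0,"rz":0}]'
python3 - <<'E'
from h import *
to(.53,.018,.075)
c=cloud("scene")
for k in("coral","grey"):
    print(k,[b for b in blobs(*c,k,.082,.096,20) if .5<b[0]<.7 and abs(b[1])<.2],"knob",[b for b in blobs(*c,k,.112,.126,20)if .5<b[0]<.7 and abs(b[1])<.2])
p=c[0];h=cv2.cvtColor(p,cv2.COLOR_RGB2HSV)
m=(h[...,0]>20)&(h[...,0]<32)&(h[...,1]>140)&(c[1][...,2]>.06)&(abs(c[1][...,1])<.1);print("ball",m.sum(),c[1][m].mean(0) if m.any() else 0)
cv2.imwrite("pics/s3.png",cv2.resize(p[180:345,200:420],(800,600))[:,:,::-1])
E
```

```text
clock: 50.08
tcp_pos: [0.6239, 0.1164, 0.1033]
orientation: [-0.003, 3.141, 0.001]
contact_force: [-3.7, -0.4, 7.3]
grip_width: 0.0254
gripper_force: 59.8
clock: 51.08
tcp_pos: [0.5283, 0.0161, 0.1824]
orientation: [-0.003, 3.141, 0.0]
contact_force: [-0.6, 0.0, -0.9]
grip_width: 0.0322
gripper_force: 0.0
clock: 51.58
tcp_pos: [0.5297, 0.018, 0.1821]
orientation: [-0.005, 3.142, 0.0]
contact_force: [0.2, -0.3, -0.1]
grip_width: -0.0001
gripper_force: 0.0
shift tool [-0.0003  0.      0.1071] rz to square -0.18
coral [(0.6227, 0.1174, 0.0908, 0.043, [323.0, 289.0])] knob [(0.6214, 0.1178, 0.12, 0.0145, [324.0, 279.0])]
grey [(0.5924, -0.0999, 0.0909, 0.0431, [263.0, 231.0])] knob [(0.5902, -0.1, 0.1209, 0.0143, [262.0, 221.0])]
ball 87 [0.58751786 0.01371096 0.10308764]
```

View pics/s3.png

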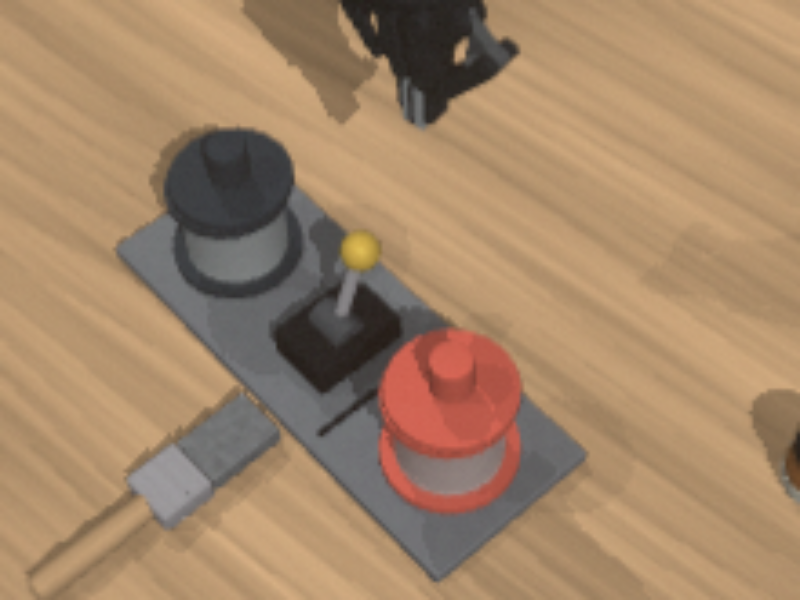

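Both lids are on their own tubes (230,180; 450,390) and the ball is at (361,251). I'll check lid tilt by plane fits.

```bash
python3 - <<'E'
from h import *
for cam in("scene","top"):
    p,W,d=cloud(cam)
    for n,c in(("coral",(.624,.116)),("grey",(.594,-.1016))):
        rr=np.hypot(W[...,0]-c[0],W[...,1]-c[1]);m=(rr<.038)&(rr>.022)&(W[...,2]>.078)&(W[...,2]<.102)
        q=W[m];A=np.c_[q[:,:2]-c,np.ones(len(q))];s=np.linalg.lstsq(A,q[:,2],rcond=None)[0];res=q[:,2]-A@s
        k=abs(res)<.004;s=np.linalg.lstsq(A[k],q[k,2],rcond=None)[0]
        t=(rr<.022)&(W[...,2]>.11);print(cam,n,len(q),"slope",s.round(4),"knob",W[t].mean(0).round(4))
E
```

```text
scene coral 488 slope [-0.0003 -0.0014  0.0909] knob [0.6232 0.119  0.1194]
scene grey 367 slope [-0.0147 -0.0065  0.091 ] knob [ 0.5916 -0.0982  0.1195]
top coral 658 slope [-0.0009  0.0001  0.0885] knob [0.6225 0.1173 0.1179]
top grey 654 slope [ 0.0014 -0.0049  0.0882] knob [ 0.5909 -0.0998  0.1179]
```

```bash
python3 -m jog '[{"fingers":0,"x":0,"y":0,"z":0.05,"rx":0,"ry":0,"rz":0},{"fingers":0,"x":0,"y":0,"z":0.053,"rx":0,"ry":0,"rz":0},{"fingers":0,"x":0,"y":0,"z":0,"rx":0,"ry":0,"rz":0},{"fingers":0,"x":-0.02,"y":-0.0028,"z":0,"rx":0,"ry":0,"rz":0},{"fingers":0,"x":-0.02,"y":-0.0028,"z":0,"rx":0,"ry":0,"rz":0},{"fingers":0,"x":-0.02,"y":-0.0028,"z":0,"rx":0,"ry":0,"rz":0},{"fingers":0,"x":-0.014,"y":-0.002,"z":0,"rx":0,"ry":0,"rz":0},{"fingers":0,"x":0,"y":0,"z":0,"rx":0,"ry":0,"rz":0}]'
python3 -m jog '[{"fingers":0,"x":-0.008,"y":-0.001,"z":0,"rx":0,"ry":0,"rz":0},{"fingers":0,"x":-0.004,"y":-0.0005,"z":0,"rx":0,"ry":0,"rz":0},{"fingers":0,"x":0,"y":0,"z":0,"rx":0,"ry":0,"rz":0}]'
python3 - <<'E'
from h import *
p,W,d=cloud("scene")
h=cv2.cvtColor(p,cv2.COLOR_RGB2HSV)
m=(h[...,0]>20)&(h[...,0]<32)&(h[...,1]>140)&(W[...,2]>.06)&(abs(W[...,1])<.1);print("ball",m.sum(),W[m].mean(0) if m.any() else 0)
print(tcp()[0]["tcp_pos"])
E
```

```text
clock: 52.72
tcp_pos: [0.6047, 0.0068, 0.0806]
orientation: [-0.002, 3.139, 0.0]
contact_force: [-0.5, 0.4, 1.1]
grip_width: 0.0002
gripper_force: 0.0
clock: 53.1
tcp_pos: [0.6147, 0.0055, 0.0791]
orientation: [0.003, -3.14, -0.0]
contact_force: [-1.7, 0.4, 0.4]
grip_width: 0.0001
gripper_force: 1.0
ball 94 [0.64182063 0.00621883 0.09906036]
[0.61472236 0.00549732 0.07912985]
```

```bash
python3 -m jog '[{"fingers":0,"x":-0.003,"y":-0.0004,"z":0,"rx":0,"ry":0,"rz":0},{"fingers":0,"x":0,"y":0,"z":0,"rx":0,"ry":0,"rz":0},{"fingers":0,"x":0,"y":0,"z":0,"rx":0,"ry":0,"rz":0}]'
python3 -m jog '[{"fingers":0,"x":0.04,"y":0.006,"z":0,"rx":0,"ry":0,"rz":0},{"fingers":0,"x":0.05,"y":0.006,"z":0,"rx":0,"ry":0,"rz":0},{"fingers":0,"x":0,"y":0,"z":-0.05,"rx":0,"ry":0,"rz":0},{"fingers":0,"x":0,"y":0,"z":-0.06,"rx":0,"ry":0,"rz":0},{"fingers":0,"x":0,"y":0,"z":0,"rx":0,"ry":0,"rz":0},{"fingers":0,"x":0,"y":0,"z":0,"rx":0,"ry":0,"rz":0},{"fingers":0,"x":0,"y":0,"z":0,"rx":0,"ry":0,"rz":0}]'
python3 - <<'E'
from h import *
p,W,d=cloud("scene")
h=cv2.cvtColor(p,cv2.COLOR_RGB2HSV)
m=(h[...,0]>20)&(h[...,0]<32)&(h[...,1]>140)&(W[...,2]>.06)&(abs(W[...,1])<.1);print("ball",m.sum(),W[m].mean(0) if m.any() else 0)
print(r.landmark_of("start_tip","scene"))
cv2.imwrite("pics/s4.png",p[:,:,::-1])
E
```

```text
clock: 53.52
tcp_pos: [0.615, 0.0052, 0.0786]
orientation: [0.003, -3.135, -0.001]
contact_force: [-9.2, 0.9, 4.3]
grip_width: -0.0004
gripper_force: 4.7
clock: 54.4
tcp_pos: [0.5274, 0.0167, 0.1881]
orientation: [0.003, -3.14, 0.001]
contact_force: [-0.1, 0.5, 0.5]
grip_width: 0.0
gripper_force: 0.0
ball 94 [0.64201355 0.00645003 0.09948934]
[{'xyz': [0.6421, 0.0046, 0.0955], 'score': 0.61}]
```

View pics/s4.png

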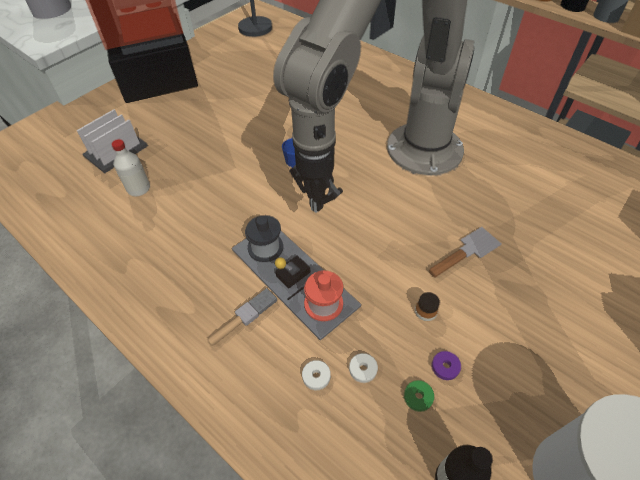

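The lever reached its end stop (9 N of resistance; ball now at 281,264). The lids are on, the bystanders are untouched and the robot is clear. Handing in.

```bash
python3 -c "
from bench import r
print(r.hand_in())"
```

```text
the job is handed in; nothing more can be done
None
```

I handed the job in at about 54 s; the judge gave no verdict. Three coral and two grey rings (all that were on the bench) lie flat in their own tubes, each lid is seated on its own tube, and the start lever is against its end stop.

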